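Sort fresh mouldings onto their cooling fixtures

ROBOT

A 6-joint arm with a two-finger parallel gripper is mounted at the origin on the work surface; the furniture and walls round the work are solid. World frame = base frame: x ahead of the robot, y to its left, z up, the work surface at z = 0. Lengths are in m, angles in rad, forces in N, time in s.
With the tool pointing down it reaches from about 0.3 to 0.775 m from the base axis. Payload 14.6 kg.
Tool frame: the origin (TCP) lies between the finger pads; the fingertips stand 8 mm ahead of it and the grasp point (between the pads) lies 11 mm behind it; z points along the fingers, y is the direction in which the jaws open and shut (so a half turn about z gives the same grasp; the last joint's range is limited). The gripper opens to 94 mm and grips with 3 to 60 N. Pads are 16 mm wide; open, the fingers measure 119 mm over their backs; the gripper's body (75 mm by 177 mm) begins 78 mm behind the grasp point.
Start: joints at [1.072, 0.3, 1.521, -0, 1.321, -0.067], TCP at [0.23, 0.5, 0.213] pointing down, gripper open.
Joint ranges: [-3.03, 3.03], [-0.79, 2.21], [0.23, 2.52], [-1.04, 4.18], [0, 3.07], [-2.55, 2.55]. Speed limits (rad/s): [2.22, 2.22, 2.57, 3.14, 3.14, 3.14].

INTERFACE

Orientations are given as [roll, pitch, yaw] about the fixed x, y, z axes, in that order (R = Rz(yaw) Ry(pitch) Rx(roll)).
In Python, from station import ctrl, viewer, workorder gives the robot as it stands.
- The arm moves only by the tool play_rows, never from a script. Its argument "commands" is a list of rows, each an object of numbers: "dx", "dy", "dz": the shift along the tool's x, y, z in m; "ax", "ay", "az": the turn, a rotation vector about the tool's x, y, z in degrees. In form: [{"dx": .., "dy": .., "dz": .., "ax": .., "ay": .., "az": ..}, ...]. A call has exactly 5 rows; each row shifts and turns the pose as measured when the row begins, along the tool's axes as they then stand; what a row does not reach is not made up. A row lasts 1/12 s, in which the tool goes at most 41.7 mm and 7.16 degrees, less where a joint would pass 70% of its speed; a pose out of reach is approached as far as the arm can. A call with a gripper value outside its range is refused whole. "claw" is the opening, from 0 (shut) to 1 (fully open), set as the call begins (left out, the last holds). The fingers move at their own pace and stop on an object; "squeeze" is the grip in N (left out, the last holds). Time passes only in rows, so rows that do not move let the fingers close, or fill a call up. It gives the time, the measured TCP pose, the force and the opening at its end, in the units of the state.
- ctrl.get_obs(): the state, without advancing time (a new reading comes with each control period).
- viewer.camera(name): name is "scene" or "top" or "wrist"; returns the picture (384x512x3 uint8, red, green, blue); there is no depth.
- viewer.camera_model(name): a dict with "K" (3x3 intrinsics, pixels), "pose" (4x4, takes a point from camera to world coordinates); the wrist camera has in their place "T_tool_cam" (4x4, takes a point from camera to tool coordinates, whose origin is the TCP and whose axes are the flange's). Camera axes: x right, y down, z forward; pixel columns grow to the right and rows downward; lengths in m; the calibration is good to about 2 mm. A picture is of the moment at which its call begins: read the wrist's pose just before it. camera_model takes no time and is no camera call.
- workorder.hand_in(): hands the job in, once; it reports no verdict.
The state is a dict: "time_s": time; "qpos": joint angles; "joint_vel": joint speeds; "tau": joint torques, N m; "ee_pos": TCP position; "eef_rot": TCP orientation; "force": force on the tool from outside, world axes, zero at the start; "moment": the same for the moment, N m; "grip_width": finger opening in m.
Only numpy, scipy, OpenCV 4.12 (cv2) and the standard library are available. Lean on these libraries where they do the work, as an engineer would, in place of code of your own. Each camera call takes 0.05 s, during which the arm holds its last target. There are 200 camera calls.

TASK

Four mouldings have just come out of their moulds and will warp if they cool lying on the bench: set each one fully down, flat or upright as it lies now, in the cooling fixture made for its kind, the long coat hook in the long nest, the short coat hook in the short nest, the loop over the pair of pins, the knob in the round cup. Hooks and loop may go in either way round; leave the aluminium mould block and the mould plate with the four guide pins where they lie.

Things in the scene. Friction and masses are not known exactly. Their poses are not given: they have to be found in the camera images.
- long_hook_mid (a point): Long coat hook, 28 x 116 x 64 mm (x, y, z), dark marbled plastic, a U seen from the side, standing on the bench with both arms up. Point at the middle of its outline, 32 mm above its underside; z up, y along its length. The broad flat back (28 mm wide, from 12 to 56 mm on the -y side, 60 mm high) is the place to grip, across x; the other arm is at +34 to +58 mm on y, 54 mm high; between them only a 9 mm high web. 60 g.
- short_hook_mid (a point): Short coat hook, same style, 28 x 86 x 64 mm. Point at the middle of its outline, 32 mm above its underside; z up, y along its length. Broad flat back (28 mm wide, from y = -41 to +3 mm, 60 mm high) to grip across x; the other arm from y = +19 to +43 mm, 54 mm high. 60 g.
- loop_mid (a point): Flat oblong loop (snap-hook blank), pale marbled plastic, 51 x 110 x 11 mm, lying flat, with a window of 25 x 78 mm right through it (window's middle 1.5 mm to +x of this point). Point at the middle, 5.5 mm above its underside; y along its length; grip it across its 51 mm width (x). 28 g.
- knob_mid (a point): Round knob, dark marbled plastic with a pale nut on top, 44 mm across, 22 mm high, lying on its flat underside; widest about half-way up. Point on its axis, 11 mm above its underside; z up. 22 g.
- long_nest: Cooling fixture for the long hook, fixed to the bench: steel plate 74 x 154 x 8 mm with two black side guides and two end guides that lean outward and funnel the hook in. Nest at the plate's top: 36 mm wide (x), 124 mm long (y), widening to 48 x 140 mm at the guides' tops; side guides reach 22 mm and end guides 30 mm above the bench. Origin on the bench under the plate's middle, y along its length. The hook stands on the plate, 8 mm up, lengthwise between the guides.
- short_nest: Cooling fixture for the short hook, fixed to the bench: as the long one, but the plate is 74 x 124 x 8 mm and the nest 36 x 94 mm at the plate, 48 x 110 mm at the guides' tops. Origin on the bench under the plate's middle, y along its length.
- loop_nest: Cooling fixture for the loop, fixed to the bench: steel plate 76 x 128 x 8 mm with two steel pins 14 mm thick with tapered tops, 27 mm either side of the middle on y, tops 24 mm above the bench, and a low black bar between them. The loop lies flat on the plate, 8 mm up, with both pins in its window. Origin on the bench under the plate's middle, y along its length.
- knob_nest: Cooling fixture for the knob, fixed to the bench: square steel plate 84 x 84 x 8 mm with a low round black cup, 52 mm across inside at the bottom, 61 mm at its rim, rim 15 mm above the bench. The knob stands in it on the plate, 8 mm up, nut on top. Origin on the bench under the cup's middle.
- mould_block: Aluminium mould block, 45 x 100 x 30 mm, lying on the bench to the right; a bystander. Origin at the middle of its underside.
- mould_lid: Aluminium mould top plate, 50 x 75 mm, 12 mm thick, with four upright guide pins to 34 mm, lying on the bench to the right, beyond the mould block; a bystander. Origin at the middle of its underside.

How it is judged:
At the end, for the whole second after the job is handed in: Each moulding rests, released, in its own fixture: its middle within 13 mm of the fixture's middle seen from above, its underside on the plate within 4 mm, upright within 0.12 rad, hooks and loop lengthwise within 0.26 rad (either way round), all still (horizontal distance between long_hook_mid and long_nest below 0.013 m and z of long_hook_mid in the frame of long_nest between 0.036 and 0.044 m and angle between each of long_hook_mid, short_hook_mid, loop_mid, knob_mid's own z axis and vertical below 0.12 rad and linear speed of each of long_hook, short_hook, loop, knob below 0.02 m/s and angle between the y axis of long_hook_mid and the y axis of long_nest, either way round below 0.26 rad and horizontal distance between short_hook_mid and short_nest below 0.013 m and z of short_hook_mid in the frame of short_nest between 0.036 and 0.044 m and angle between the y axis of short_hook_mid and the y axis of short_nest, either way round below 0.26 rad and horizontal distance between loop_mid and loop_nest below 0.013 m and z of loop_mid in the frame of loop_nest between 0.0095 and 0.0175 m and angle between the y axis of loop_mid and the y axis of loop_nest, either way round below 0.26 rad and horizontal distance between knob_mid and knob_nest below 0.013 m and z of knob_mid in the frame of knob_nest between 0.015 and 0.023 m); the robot touches nothing.
It fails at once if the mould block is shifted by more than 15 mm (distance of mould_block from where it was at the start of the episode above 0.015 m).
It fails at once if the mould plate is shifted by more than 15 mm (distance of mould_lid from where it was at the start of the episode above 0.015 m).
It also fails if it takes over 106 s, if anything falls off the work surface, if the arm or the gripper's body presses on something with over 40 N, if the wrist force passes 120 N, or if a joint passes its speed limit or range.

## Working session

There is one attempt and no reset: what is moved stays moved. The work goes in short steps, Python scripts to look and compute and a tool call to move; the robot and the scene stay as the last step left them, time stands still between calls to the robot, and variables do not carry over. Pictures are saved under pics/ and viewed, about 12 in all and at most 16, crops included, and the job is handed in when it is done.

Besides the shell and the picture viewer there is one more tool, called after "Emit:" as a command line: name --argument value ..., lists and objects as JSON in quotes. play_rows: Moves the arm, as the interface text tells. Its arguments: {"type":"object","properties":{"commands":{"type":"array","items":{"type":"object","properties":{"dx":{"type":"number"},"dy":{"type":"number"},"dz":{"type":"number"},"ax":{"type":"number"},"ay":{"type":"number"},"az":{"type":"number"}}}},"claw":{"type":"number"},"squeeze":{"type":"number"}},"required":["commands"]}

```bash
ls; mkdir -p pics; python3 - <<'E'
from station import ctrl, viewer, workorder
import cv2,numpy as np
print(ctrl.get_obs())
for n in("scene","top"):
    im=viewer.camera(n); cv2.imwrite(f"pics/{n}0.png",cv2.resize(im[:,:,::-1],(800,600),interpolation=cv2.INTER_CUBIC)); cv2.imwrite(f"{n}0raw.png",im[:,:,::-1])
for n in("scene","top","wrist"): print(n,viewer.camera_model(n))
E
```

```text
pics
{'time_s': 0.0, 'qpos': array([ 1.07239684e+00,  3.00474515e-01,  1.52157385e+00, -2.19850214e-05,
        1.32067414e+00, -6.65876725e-02]), 'joint_vel': array([-0.00150172, -0.00087072,  0.00055675, -0.00038641,  0.00302385,
        0.00036094]), 'tau': array([-2.24111813e-03, -5.31809878e+01, -3.52736092e+01,  7.07219378e-02,
        2.44796398e-02, -6.85586610e-05]), 'ee_pos': array([0.23006878, 0.49929891, 0.2128875 ]), 'eef_rot': array([-3.14046389e+00, -5.39306888e-05,  2.70978626e+00]), 'force': array([ 0.27166281, -0.96877827,  0.04315492]), 'moment': array([0.08411864, 0.03209571, 0.05483881]), 'grip_width': 0.09392447549155108}
scene {'K': array([[406.65017764,   0.        , 255.9248677 ],
       [  0.        , 406.65017764, 192.00083368],
       [  0.        ,   0.        ,   1.        ]]), 'pose': array([[ 0.77728516, -0.29465058,  0.55588561,  0.02876155],
       [-0.62879197, -0.3935607 ,  0.67061959, -0.72562821],
       [ 0.02117628, -0.87079906, -0.49118282,  0.49582241],
       [ 0.        ,  0.        ,  0.        ,  1.        ]])}
top {'K': array([[379.80115
[... 214 characters left out ...]
[-0.99958025,  0.01697204,  0.02347904, -0.12106212],
       [-0.02536707, -0.12127572, -0.99229467,  0.93162505],
       [ 0.        ,  0.        ,  0.        ,  1.        ]])}
wrist {'K': array([[292.78535744,   0.        , 254.92510066],
       [  0.        , 292.78535744, 189.07764123],
       [  0.        ,   0.        ,   1.        ]]), 'T_tool_cam': array([[ 4.07828951e-04, -9.65002234e-01, -2.62241343e-01,
         7.60871254e-02],
       [ 9.99999915e-01,  3.78341695e-04,  1.62935161e-04,
        -3.02671636e-04],
       [-5.80159604e-05, -2.62241388e-01,  9.65002306e-01,
        -1.69535522e-01],
       [ 0.00000000e+00,  0.00000000e+00,  0.00000000e+00,
         1.00000000e+00]])}
```

View pics/top0.png

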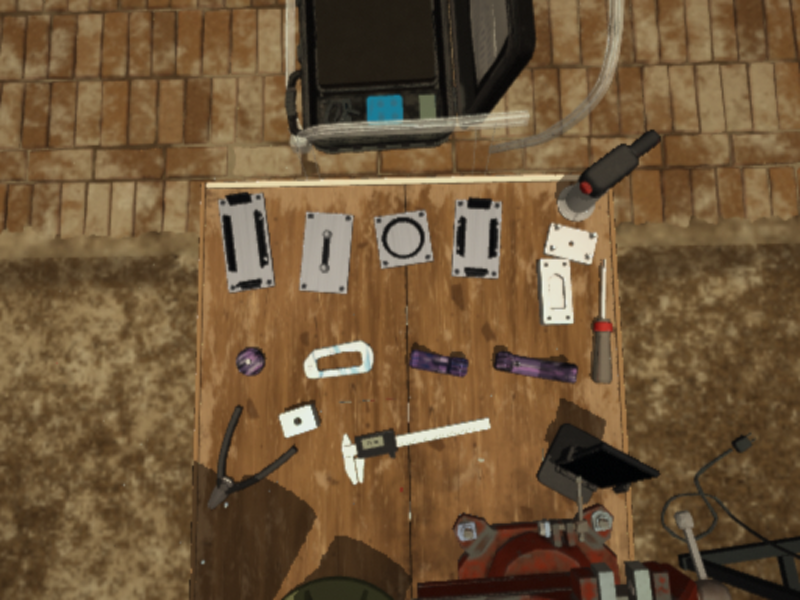

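View pics/scene0.png

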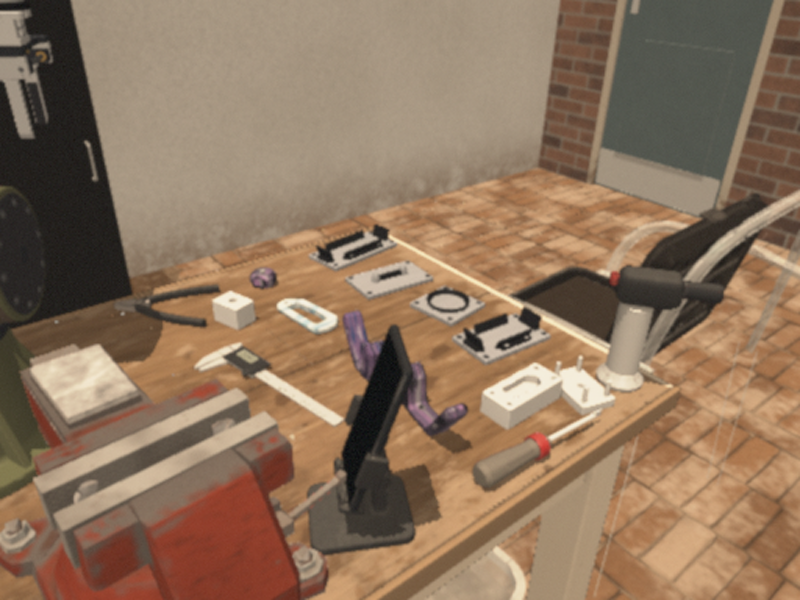

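The top view shows the fixtures in a row: long nest (245,243), loop nest (326,252), knob cup (403,239), short nest (477,238). The mouldings lie below them: knob (250,361), loop (338,360), short hook (438,361), long hook (536,367). I'll enlarge that area.

```bash
python3 - <<'E'
import cv2
im=cv2.imread("top0raw.png")[115:255,130:390]
cv2.imwrite("pics/topc.png",cv2.resize(im,None,fx=3,fy=3,interpolation=cv2.INTER_CUBIC))
E
```

```text
(no output)
```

View pics/topc.png

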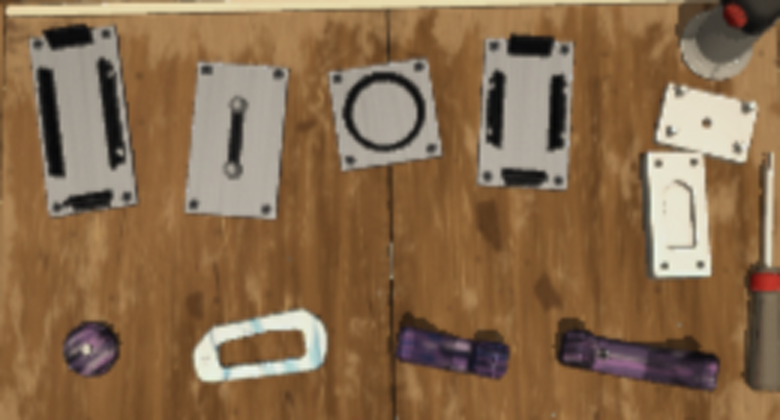

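```bash
cat > h.py <<'E'
import numpy as np, cv2, sys
from scipy.spatial.transform import Rotation as R
from station import ctrl, viewer, workorder
def ray(K,P,uv,z):
    d=P[:3,:3]@np.linalg.solve(K,[uv[0],uv[1],1]); o=P[:3,3]
    return (o+d*(z-o[2])/d[2])[:2]
def tcp(o=None):
    o=o or ctrl.get_obs(); T=np.eye(4); T[:3,:3]=R.from_euler('xyz',o['eef_rot']).as_matrix(); T[:3,3]=o['ee_pos']; return T
def goto(x,y,z,yaw,o=None):
    "print shift in tool axes (mm) and turn vector (deg) to the tool-down pose; yaw in deg (jaw axis: yaw-90, mod 180)"
    T=tcp(o); best=None
    for k in(-360,-180,0,180,360):
        Rt=R.from_euler('xyz',[np.pi,0,np.radians(yaw+k)])
        v=(R.from_matrix(T[:3,:3]).inv()*Rt).as_rotvec(degrees=True)
        if best is None or np.linalg.norm(v)<np.linalg.norm(best): best=v
    print('shift mm',np.round(T[:3,:3].T@(np.array([x,y,z])-T[:3,3])*1e3,1),'turn',np.round(best,1))
def st():
    o=ctrl.get_obs(); print('t',round(o['time_s'],2),'pos',np.round(o['ee_pos'],4),'rpy',np.round(np.degrees(o['eef_rot']),1),'q',np.round(o['qpos'],2),'F',np.round(o['force'],1),'w',round(o['grip_width'],4)); return o
def look(name,box=None):
    o=ctrl.get_obs(); im=viewer.camera('wrist')[:,:,::-1]; np.savez(name+'.npz',T=tcp(o))
    cv2.imwrite(f'pics/{name}.png',cv2.resize(im,(768,576),interpolation=cv2.INTER_CUBIC))
def wpx(name,uv,z):
    m=viewer.camera_model('wrist'); return ray(m['K'],np.load(name+'.npz')['T']@m['T_tool_cam'],(np.array(uv)+.5)/1.5-.5,z)
E
python3 - <<'E'
from h import *
m=viewer.camera_model('top')
f=lambda p,z: ray(m['K'],m['pose'],((p[0]+.5)/3-.5+130,(p[1]+.5)/3-.5+115),z)
N=dict(long=[(30,40),(117,26),(135,206),(49,215)],loop=[(198,62),(287,68),(276,217),(186,212)],knob=[(331,73),(426,61),(441,155),(345,169)],short=[(485,38),(573,42),(567,189),(479,185)])
for k,c in N.items():
    w=np.array([f(p,.008) for p in c]); v=(w[0]+w[1]-w[2]-w[3])
    print(k,w.mean(0).round(4),'yaxis dir',np.degrees(np.arctan2(v[1],v[0])).round(1),'len',np.linalg.norm(v)/2)
print('knob',f((91,348),.011)); a,b=f((196,358),.006),f((326,340),.006); print('loop',(a+b)/2,np.degrees(np.arctan2(*(a-b)[::-1])),np.linalg.norm(a-b))
for k,p,q in(('short',(398,345),(508,362)),('long',(560,349),(717,371))):
    a,b=f(p,.055),f(q,.055); print(k,(a+b)/2,np.degrees(np.arctan2(*(a-b)[::-1])),np.linalg.norm(a-b))
print('block',[f(p,.03).round(3) for p in((645,153),(703,150),(711,275),(652,278))],'lid',[f(p,.012).round(3) for p in((671,82),(757,103),(745,161),(656,141))])
E
```

```text
long [0.6314 0.1447] yaxis dir 6.9 len 0.15192131809215667
loop [0.6134 0.016 ] yaxis dir -4.3 len 0.12597518010473424
knob [ 0.632  -0.1075] yaxis dir 7.7 len 0.08104097725129264
short [ 0.6309 -0.2232] yaxis dir -4.0 len 0.12372201319013058
knob [0.44323672 0.13368997]
loop [ 0.44052986 -0.00355562] 97.00714622057853 0.10643780246743219
short [ 0.43419657 -0.1567441 ] 80.42701965233516 0.0847791248185588
long [ 0.42728846 -0.29733711] 81.19330052106811 0.11938405410815366
block [array([ 0.591, -0.315]), array([ 0.593, -0.361]), array([ 0.493, -0.362]), array([ 0.491, -0.316])] lid [array([ 0.654, -0.342]), array([ 0.635, -0.411]), array([ 0.587, -0.399]), array([ 0.605, -0.328])]
```

```bash
python3 -c "
from h import *
goto(.48,.06,.25,180)"
```

```text
shift mm [-410.8 -294.4  -36.8] turn [ -0.1  -0.  -24.7]
```

Emit:
play_rows --commands '[{"az": -6.2,"dz": -0.01},{"az": -6.2,"dz": -0.01},{"az": -6.2,"dz": -0.01},{"az": -6.2,"dz": -0.01},{"dx": -0.02,"dy": -0.036}]' --claw 1

```text
validation failed for argument at $.co...
```

Emit:
play_rows --commands '[{"dx": -0.021,"dy": -0.036},{"dx": -0.021,"dy": -0.036},{"dx": -0.021,"dy": -0.036},{"dx": -0.021,"dy": -0.036},{"dx": -0.021,"dy": -0.036}]'

```text
validation failed for argument at $.co...
```

Emit:
play_rows --commands '[{"dx": -0.021,"dy": -0.036},{"dx": -0.021,"dy": -0.036},{"dx": -0.021,"dy": -0.036},{"dx": -0.021,"dy": -0.036},{"dx": -0.021,"dy": -0.036}]'

```text
validation failed for argument at $.co...
```

```bash
python3 -c "
from h import *
st();goto(.48,.06,.25,180)"
```

```text
t 0.1 pos [0.2301 0.4993 0.2129] rpy [-179.9   -0.   155.3] q [ 1.07  0.3   1.52 -0.    1.32 -0.07] F [ 0.4  0.7 -0.1] w 0.0938
shift mm [-410.8 -294.4  -36.8] turn [ -0.1  -0.  -24.7]
```

Rows probably need all six keys.

Emit:
play_rows --commands '[{"dx": 0,"dy": 0,"dz": -0.01,"ax": 0,"ay": 0,"az": -6.2},{"dx": 0,"dy": 0,"dz": -0.01,"ax": 0,"ay": 0,"az": -6.2},{"dx": 0,"dy": 0,"dz": -0.01,"ax": 0,"ay": 0,"az": -6.2},{"dx": 0,"dy": 0,"dz": -0.01,"ax": 0,"ay": 0,"az": -6.2},{"dx": -0.021,"dy": -0.036,"dz": 0,"ax": 0,"ay": 0,"az": 0}]' --claw 1

```text
time_s: 0.52
ee_pos: [0.2491, 0.4654, 0.2517]
eef_rot: [-3.136, -0.004, -3.116]
force: [1.4, -1.3, -0.6]
grip_width: 0.0938
```

Emit:
play_rows --commands '[{"dx": -0.021,"dy": -0.036,"dz": 0,"ax": 0,"ay": 0,"az": 0},{"dx": -0.021,"dy": -0.036,"dz": 0,"ax": 0,"ay": 0,"az": 0},{"dx": -0.021,"dy": -0.036,"dz": 0,"ax": 0,"ay": 0,"az": 0},{"dx": -0.021,"dy": -0.036,"dz": 0,"ax": 0,"ay": 0,"az": 0},{"dx": -0.021,"dy": -0.036,"dz": 0,"ax": 0,"ay": 0,"az": 0}]'

```text
time_s: 0.93
ee_pos: [0.3581, 0.2857, 0.2512]
eef_rot: [-3.135, -0.005, -3.107]
force: [0.8, 0.3, -0.5]
grip_width: 0.0941
```

```bash
python3 -c "
from h import *
st();goto(.48,.06,.25,180)"
```

```text
t 0.93 pos [0.3581 0.2857 0.2512] rpy [-179.6   -0.3 -178. ] q [ 0.6   0.07  1.71 -0.    1.38 -1.01] F [ 0.8  0.3 -0.5] w 0.0941
shift mm [-114.1 -229.7    2.1] turn [-0.4 -0.3  2. ]
```

Emit:
play_rows --commands '[{"dx": -0.019,"dy": -0.037,"dz": 0,"ax": 0,"ay": 0,"az": 2},{"dx": -0.019,"dy": -0.037,"dz": 0,"ax": 0,"ay": 0,"az": 0},{"dx": -0.019,"dy": -0.037,"dz": 0,"ax": 0,"ay": 0,"az": 0},{"dx": -0.019,"dy": -0.037,"dz": 0,"ax": 0,"ay": 0,"az": 0},{"dx": 0,"dy": 0,"dz": 0,"ax": 0,"ay": 0,"az": 0}]'

```text
time_s: 1.35
ee_pos: [0.4355, 0.1321, 0.2512]
eef_rot: [-3.133, -0.006, 3.135]
force: [0.2, 0.8, -0.7]
grip_width: 0.094
```

```bash
python3 -c "
from h import *
st();look('w1')"
```

```text
t 1.35 pos [0.4355 0.1321 0.2512] rpy [-179.5   -0.3  179.6] q [ 0.22  0.06  1.71 -0.01  1.37 -1.34] F [ 0.2  0.8 -0.7] w 0.094
```

View pics/w1.png

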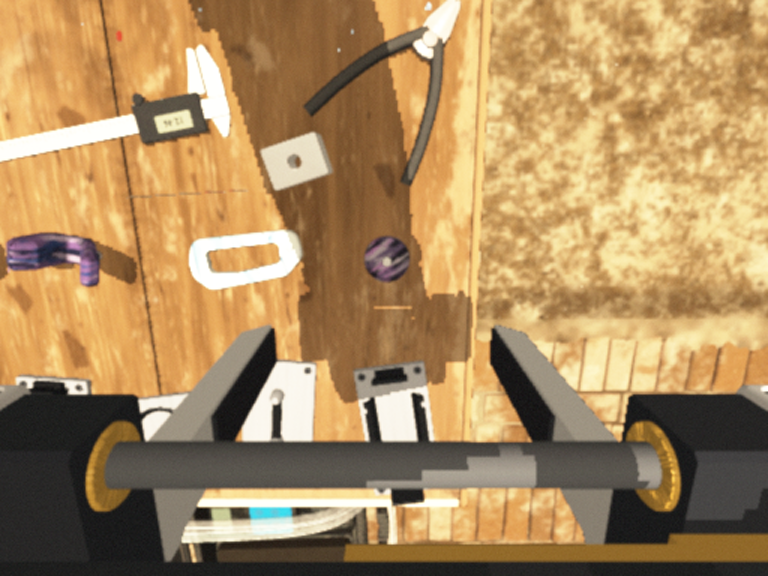

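The wrist view shows the knob centred at (387,258), the loop from (189,263) to (301,253), and part of the short hook at left.

```bash
python3 -c "
from h import *
print('knob',wpx('w1',(387,258),.012))
a,b=wpx('w1',(190,264),.008),wpx('w1',(301,254),.008)
print('loop',(a+b)/2,a,b)
k=wpx('w1',(387,258),.012)
goto(*k,.10,180);goto(*k,.0155,180)"
```

```text
knob [0.44361256 0.1339906 ]
loop [ 0.44476056 -0.0022453 ] [ 0.44939811 -0.05615783] [0.44012301 0.05166722]
shift mm [-10.    1.1 151.1] turn [-0.4 -0.4 -0.4]
shift mm [-10.5   1.7 235.6] turn [-0.4 -0.4 -0.4]
```

Emit:
play_rows --commands '[{"dx": -0.005,"dy": 0.001,"dz": 0.038,"ax": -0.4,"ay": -0.4,"az": -0.4},{"dx": -0.005,"dy": 0.001,"dz": 0.039,"ax": 0,"ay": 0,"az": 0},{"dx": 0,"dy": 0,"dz": 0.04,"ax": 0,"ay": 0,"az": 0},{"dx": 0,"dy": 0,"dz": 0.04,"ax": 0,"ay": 0,"az": 0},{"dx": 0,"dy": 0,"dz": 0.03,"ax": 0,"ay": 0,"az": 0}]'

```text
time_s: 1.82
ee_pos: [0.4478, 0.1392, 0.0641]
eef_rot: [3.138, 0.015, 3.142]
force: [0.7, 1.6, 0.8]
grip_width: 0.0938
```

```bash
python3 -c "
from h import *
st();goto(.4436,.134,.0155,180)"
```

```text
t 1.82 pos [0.4478 0.1392 0.0641] rpy [179.8   0.9 180. ] q [ 0.22  0.31  1.9   0.    0.92 -1.35] F [0.7 1.6 0.8] w 0.0938
shift mm [ 5.  -5.4 48.5] turn [ 0.2  0.9 -0. ]
```

Emit:
play_rows --commands '[{"dx": 0.004,"dy": -0.005,"dz": 0.02,"ax": 0.2,"ay": 0.9,"az": 0},{"dx": 0,"dy": 0,"dz": 0.015,"ax": 0,"ay": 0,"az": 0},{"dx": 0,"dy": 0,"dz": 0.008,"ax": 0,"ay": 0,"az": 0},{"dx": 0,"dy": 0,"dz": 0.004,"ax": 0,"ay": 0,"az": 0},{"dx": 0,"dy": 0,"dz": 0,"ax": 0,"ay": 0,"az": 0}]'

```text
time_s: 2.23
ee_pos: [0.4383, 0.1377, 0.0085]
eef_rot: [-3.14, -0.012, -3.137]
force: [0.7, -0.8, -0.0]
grip_width: 0.0939
```

```bash
python3 -c "
from h import *
st();goto(.4436,.134,.0155,180)"
```

```text
t 2.23 pos [0.4383 0.1377 0.0085] rpy [-179.9   -0.7 -179.7] q [ 0.22  0.41  1.93  0.    0.82 -1.35] F [ 0.7 -0.8 -0. ] w 0.0939
shift mm [-5.2 -3.8 -7.1] turn [-0.1 -0.7  0.3]
```

Emit:
play_rows --commands '[{"dx": -0.005,"dy": -0.004,"dz": -0.007,"ax": 0,"ay": -0.7,"az": 0},{"dx": 0,"dy": 0,"dz": 0,"ax": 0,"ay": 0,"az": 0},{"dx": 0,"dy": 0,"dz": 0,"ax": 0,"ay": 0,"az": 0},{"dx": 0,"dy": 0,"dz": 0,"ax": 0,"ay": 0,"az": 0},{"dx": 0,"dy": 0,"dz": 0,"ax": 0,"ay": 0,"az": 0}]'

```text
time_s: 2.65
ee_pos: [0.4456, 0.135, 0.0194]
eef_rot: [-3.141, 0.007, -3.135]
force: [-0.5, 0.7, -1.4]
grip_width: 0.0941
```

```bash
python3 -c "
from h import *
st();goto(.4436,.134,.0155,180)"
```

```text
t 2.65 pos [0.4456 0.135  0.0194] rpy [-180.     0.4 -179.6] q [ 0.22  0.39  1.93 -0.    0.82 -1.36] F [-0.5  0.7 -1.4] w 0.0941
shift mm [ 2.  -0.9  3.8] turn [-0.   0.4  0.4]
```

Emit:
play_rows --commands '[{"dx": 0.0015,"dy": -0.0005,"dz": 0.003,"ax": 0,"ay": 0.2,"az": 0},{"dx": 0,"dy": 0,"dz": 0,"ax": 0,"ay": 0,"az": 0},{"dx": 0,"dy": 0,"dz": 0,"ax": 0,"ay": 0,"az": 0},{"dx": 0,"dy": 0,"dz": 0,"ax": 0,"ay": 0,"az": 0},{"dx": 0,"dy": 0,"dz": 0,"ax": 0,"ay": 0,"az": 0}]'

```text
time_s: 3.07
ee_pos: [0.444, 0.1345, 0.0163]
eef_rot: [-3.141, 0.004, -3.136]
force: [-0.2, 0.3, 0.6]
grip_width: 0.0943
```

Emit:
play_rows --commands '[{"dx": 0,"dy": 0,"dz": 0,"ax": 0,"ay": 0,"az": 0},{"dx": 0,"dy": 0,"dz": 0,"ax": 0,"ay": 0,"az": 0},{"dx": 0,"dy": 0,"dz": 0,"ax": 0,"ay": 0,"az": 0},{"dx": 0,"dy": 0,"dz": 0,"ax": 0,"ay": 0,"az": 0},{"dx": 0,"dy": 0,"dz": 0,"ax": 0,"ay": 0,"az": 0}]' --claw 0.3 --squeeze 15

```text
time_s: 3.48
ee_pos: [0.4439, 0.1344, 0.0162]
eef_rot: [-3.141, 0.003, -3.136]
force: [0.4, 0.2, 0.4]
grip_width: 0.064
```

Emit:
play_rows --commands '[{"dx": 0,"dy": 0,"dz": 0,"ax": 0,"ay": 0,"az": 0},{"dx": 0,"dy": 0,"dz": 0,"ax": 0,"ay": 0,"az": 0},{"dx": 0,"dy": 0,"dz": 0,"ax": 0,"ay": 0,"az": 0},{"dx": 0,"dy": 0,"dz": 0,"ax": 0,"ay": 0,"az": 0},{"dx": 0,"dy": 0,"dz": 0,"ax": 0,"ay": 0,"az": 0}]'

```text
time_s: 3.9
ee_pos: [0.4439, 0.1344, 0.0162]
eef_rot: [-3.141, 0.003, -3.136]
force: [-0.9, 0.2, 0.2]
grip_width: 0.0422
```

```bash
python3 -c "
from h import *
st();goto(.4436,.134,.0155,180)"
```

```text
t 3.9 pos [0.4439 0.1344 0.0162] rpy [-180.     0.2 -179.7] q [ 0.22  0.39  1.93 -0.    0.82 -1.36] F [-0.9  0.2  0.2] w 0.0422
shift mm [ 0.3 -0.4  0.7] turn [-0.   0.2  0.3]
```

Emit:
play_rows --commands '[{"dx": 0,"dy": 0,"dz": -0.01,"ax": 0,"ay": 0,"az": 0},{"dx": 0,"dy": 0,"dz": -0.025,"ax": 0,"ay": 0,"az": 0},{"dx": 0,"dy": 0,"dz": -0.03,"ax": 0,"ay": 0,"az": 0},{"dx": 0,"dy": 0,"dz": -0.02,"ax": 0,"ay": 0,"az": 0},{"dx": -0.01,"dy": -0.013,"dz": 0,"ax": 0,"ay": 0,"az": 0}]'

```text
time_s: 4.32
ee_pos: [0.4518, 0.1222, 0.1062]
eef_rot: [-3.141, -0.001, -3.134]
force: [0.6, -0.1, -1.1]
grip_width: 0.0421
```

Emit:
play_rows --commands '[{"dx": -0.0235,"dy": -0.03,"dz": 0,"ax": 0,"ay": 0,"az": 0},{"dx": -0.0235,"dy": -0.03,"dz": 0,"ax": 0,"ay": 0,"az": 0},{"dx": -0.0235,"dy": -0.03,"dz": 0,"ax": 0,"ay": 0,"az": 0},{"dx": -0.0235,"dy": -0.03,"dz": 0,"ax": 0,"ay": 0,"az": 0},{"dx": -0.02,"dy": -0.026,"dz": 0,"ax": 0,"ay": 0,"az": 0}]'

```text
time_s: 4.73
ee_pos: [0.5707, -0.0259, 0.1141]
eef_rot: [-3.141, 0.007, -3.127]
force: [0.4, 1.2, -0.7]
grip_width: 0.0423
```

```bash
python3 -c "
from h import *
st();goto(.632,-.1075,.08,180)"
```

```text
t 4.73 pos [ 0.5707 -0.0259  0.1141] rpy [-180.     0.4 -179.2] q [-0.11  0.44  1.57  0.    1.12 -1.7 ] F [ 0.4  1.2 -0.7] w 0.0423
shift mm [-59.8 -82.4  34.6] turn [-0.   0.4  0.8]
```

Emit:
play_rows --commands '[{"dx": -0.019,"dy": -0.026,"dz": 0.005,"ax": 0,"ay": 0.2,"az": 0.4},{"dx": -0.017,"dy": -0.024,"dz": 0.005,"ax": 0,"ay": 0,"az": 0},{"dx": -0.013,"dy": -0.016,"dz": 0.005,"ax": 0,"ay": 0,"az": 0},{"dx": -0.005,"dy": -0.006,"dz": 0.004,"ax": 0,"ay": 0,"az": 0},{"dx": 0,"dy": 0,"dz": 0,"ax": 0,"ay": 0,"az": 0}]'

```text
time_s: 5.15
ee_pos: [0.6298, -0.1069, 0.0983]
eef_rot: [-3.14, 0.006, -3.14]
force: [-0.2, 0.3, -0.4]
grip_width: 0.0419
```

Emit:
play_rows --commands '[{"dx": 0,"dy": 0,"dz": 0,"ax": 0,"ay": 0,"az": 0},{"dx": 0,"dy": 0,"dz": 0,"ax": 0,"ay": 0,"az": 0},{"dx": 0,"dy": 0,"dz": 0,"ax": 0,"ay": 0,"az": 0},{"dx": 0,"dy": 0,"dz": 0,"ax": 0,"ay": 0,"az": 0},{"dx": 0,"dy": 0,"dz": 0,"ax": 0,"ay": 0,"az": 0}]'

```text
time_s: 5.57
ee_pos: [0.6282, -0.1027, 0.1003]
eef_rot: [-3.141, 0.006, -3.136]
force: [-0.1, -0.4, -0.7]
grip_width: 0.0421
```

```bash
python3 -c "
from h import *
st();goto(.632,-.1075,.025,180)
im=viewer.camera('scene')[:,:,::-1]
cv2.imwrite('pics/s1.png',cv2.resize(im[120:270,180:420],None,fx=3.3,fy=3.3,interpolation=cv2.INTER_CUBIC))"
```

```text
t 5.57 pos [ 0.6282 -0.1027  0.1003] rpy [-180.     0.4 -179.7] q [-0.22  0.59  1.37  0.    1.17 -1.8 ] F [-0.1 -0.4 -0.7] w 0.0421
shift mm [-3.4 -4.7 75.3] turn [-0.   0.4  0.3]
```

View pics/s1.png

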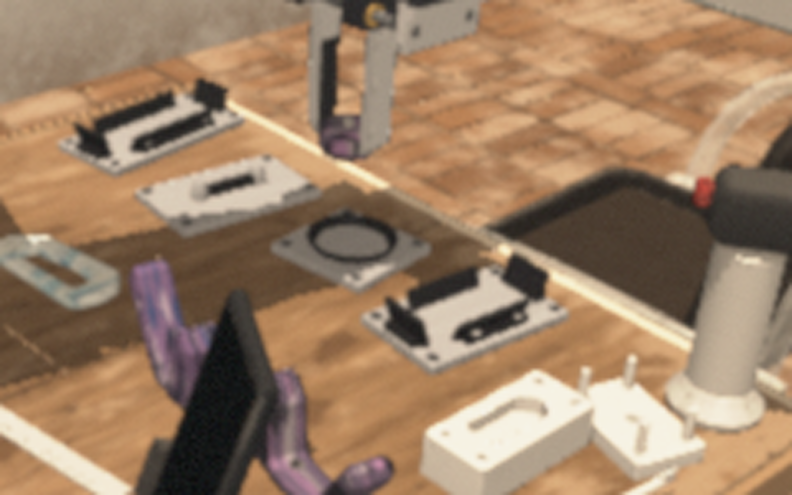

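The scene view shows the knob held level in the fingertips above the cup, whose rim is centred at about crop (352,240).

Emit:
play_rows --commands '[{"dx": -0.003,"dy": -0.004,"dz": 0.01,"ax": 0,"ay": 0.2,"az": 0.2},{"dx": 0,"dy": 0,"dz": 0.012,"ax": 0,"ay": 0,"az": 0},{"dx": 0,"dy": 0,"dz": 0.012,"ax": 0,"ay": 0,"az": 0},{"dx": 0,"dy": 0,"dz": 0.008,"ax": 0,"ay": 0,"az": 0},{"dx": 0,"dy": 0,"dz": 0,"ax": 0,"ay": 0,"az": 0}]'

```text
time_s: 6.03
ee_pos: [0.6313, -0.1064, 0.0536]
eef_rot: [-3.141, 0.002, -3.139]
force: [0.2, -0.8, -0.6]
grip_width: 0.0422
```

```bash
python3 -c "
from h import *
m=viewer.camera_model('scene')
print(ray(m['K'],m['pose'],(352.5/3.3-.5+180,240.5/3.3-.5+120),.015))
st();goto(.632,-.1075,.025,180)"
```

```text
[ 0.63047077 -0.11455483]
t 6.03 pos [ 0.6313 -0.1064  0.0536] rpy [-1.800e+02  1.000e-01 -1.799e+02] q [-0.22  0.66  1.39 -0.    1.09 -1.8 ] F [ 0.2 -0.8 -0.6] w 0.0422
shift mm [-0.7 -1.1 28.6] turn [-0.   0.1  0.1]
```

```bash
python3 -c "
from h import *
m=viewer.camera_model('scene');t=viewer.camera_model('top')
f=lambda p,z:ray(m['K'],m['pose'],((p[0]+.5)/3.3-.5+180,(p[1]+.5)/3.3-.5+120),z).round(4)
g=lambda p,z:ray(t['K'],t['pose'],((p[0]+.5)/3-.5+130,(p[1]+.5)/3-.5+115),z).round(4)
print('plate L,R',f((272,240),.008),f((430,245),.008),'top',g((331,73),.008),g((426,61),.008),g((441,155),.008),g((345,169),.008))
print('circ top',g((384.5,111.5),.015))
print('shortnest LR',f((363,318),.008),f((568,309),.008),'top',g((485,38),.008),g((573,42),.008),g((567,189),.008),g((479,185),.008))
"
```

```text
plate L,R [ 0.5917 -0.0701] [ 0.6804 -0.1459] top [ 0.6679 -0.0626] [ 0.6765 -0.1417] [ 0.597  -0.1525] [ 0.5868 -0.0734]
circ top [ 0.6328 -0.1067]
shortnest LR [ 0.5726 -0.1888] [ 0.6926 -0.2653] top [ 0.6951 -0.1911] [ 0.6901 -0.2638] [ 0.5669 -0.2547] [ 0.5715 -0.183 ]
```

Emit:
play_rows --commands '[{"dx": -0.001,"dy": -0.001,"dz": 0.008,"ax": 0,"ay": 0,"az": 0},{"dx": 0,"dy": 0,"dz": 0.008,"ax": 0,"ay": 0,"az": 0},{"dx": 0,"dy": 0,"dz": 0.005,"ax": 0,"ay": 0,"az": 0},{"dx": 0,"dy": 0,"dz": 0.003,"ax": 0,"ay": 0,"az": 0},{"dx": 0,"dy": 0,"dz": 0,"ax": 0,"ay": 0,"az": 0}]'

```text
time_s: 6.45
ee_pos: [0.6319, -0.1075, 0.0256]
eef_rot: [-3.141, -0.0, -3.14]
force: [0.8, 0.3, -0.2]
grip_width: 0.0419
```

```bash
python3 -c "
from h import *
st();goto(.633,-.1075,.025,180)"
```

```text
t 6.45 pos [ 0.6319 -0.1075  0.0256] rpy [-180.    -0.  -179.9] q [-0.23  0.7   1.4  -0.    1.05 -1.8 ] F [ 0.8  0.3 -0.2] w 0.0419
shift mm [-1.1  0.   0.6] turn [-0.  -0.   0.1]
```

Emit:
play_rows --commands '[{"dx": 0,"dy": 0,"dz": 0,"ax": 0,"ay": 0,"az": 0},{"dx": 0,"dy": 0,"dz": 0,"ax": 0,"ay": 0,"az": 0},{"dx": 0,"dy": 0,"dz": 0,"ax": 0,"ay": 0,"az": 0},{"dx": 0,"dy": 0,"dz": 0,"ax": 0,"ay": 0,"az": 0},{"dx": 0,"dy": 0,"dz": 0,"ax": 0,"ay": 0,"az": 0}]' --claw 0.66

```text
time_s: 6.87
ee_pos: [0.6326, -0.1076, 0.027]
eef_rot: [-3.141, 0.002, -3.14]
force: [0.1, -0.2, 0.4]
grip_width: 0.0618
```

Emit:
play_rows --commands '[{"dx": 0,"dy": 0,"dz": -0.01,"ax": 0,"ay": 0,"az": 0},{"dx": 0,"dy": 0,"dz": -0.03,"ax": 0,"ay": 0,"az": 0},{"dx": 0,"dy": 0,"dz": -0.04,"ax": 0,"ay": 0,"az": 0},{"dx": 0.01,"dy": -0.01,"dz": -0.035,"ax": 0,"ay": 0,"az": 0},{"dx": 0.025,"dy": -0.025,"dz": -0.02,"ax": 0,"ay": 0,"az": 0}]'

```text
time_s: 7.28
ee_pos: [0.5967, -0.1394, 0.1645]
eef_rot: [3.14, -0.006, -3.135]
force: [-0.2, -1.6, 0.3]
grip_width: 0.062
```

Emit:
play_rows --commands '[{"dx": 0.025,"dy": -0.025,"dz": -0.01,"ax": 0,"ay": 0,"az": 0},{"dx": 0.025,"dy": -0.025,"dz": 0,"ax": 0,"ay": 0,"az": 0},{"dx": 0.02,"dy": -0.02,"dz": 0,"ax": 0,"ay": 0,"az": 0},{"dx": 0.01,"dy": -0.01,"dz": 0,"ax": 0,"ay": 0,"az": 0},{"dx": 0,"dy": 0,"dz": 0,"ax": 0,"ay": 0,"az": 0}]' --claw 1

```text
time_s: 7.7
ee_pos: [0.513, -0.2263, 0.188]
eef_rot: [-3.136, 0.009, -3.136]
force: [0.3, 0.1, 0.5]
grip_width: 0.0917
```

```bash
python3 -c "
from h import *
st();look('w2')"
```

```text
t 7.7 pos [ 0.513  -0.2263  0.188 ] rpy [-179.7    0.5 -179.7] q [-0.48  0.34  1.53 -0.    1.26 -2.06] F [0.3 0.1 0.5] w 0.0917
```

View pics/w2.png

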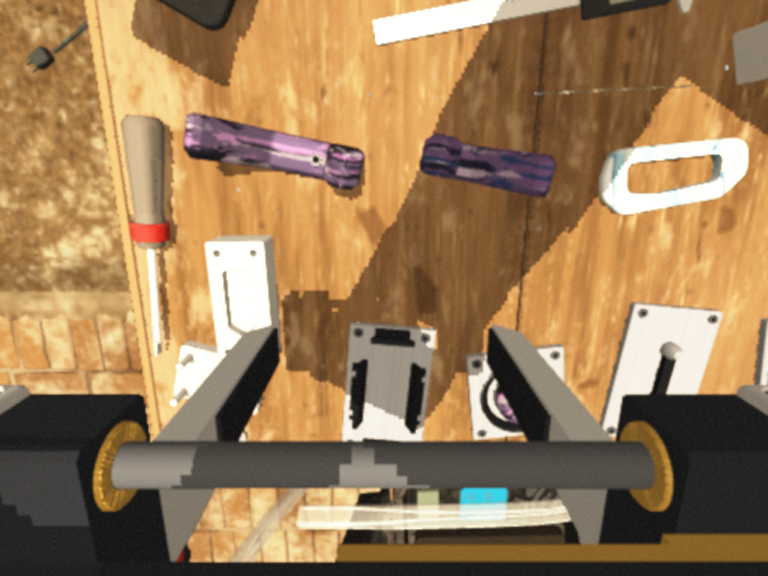

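```bash
python3 -c "
from h import *
m=viewer.camera_model('scene')
def pr(p):
    T=np.linalg.inv(m['pose']);c=m['K']@(T[:3,:3]@p+T[:3,3]);u=c[:2]/c[2];return ((u[0]-180)*3.3).round(),((u[1]-120)*3.3).round()
for n,c,h in(('long',(.427,-.297),.058),('short',(.434,-.157),.043)):
  d=np.array([np.cos(np.radians(81)),np.sin(np.radians(81))])
  for s in(1,-1):
    for z in(0,.06): print(n,'+y' if s>0 else '-y',z,pr(np.r_[np.array(c)+s*h*d,z]))
for z in(.03,.06):
  print(z,'long',wpx('w2',(187,137),z),wpx('w2',(363,167),z),'short',wpx('w2',(421,158),z),wpx('w2',(553,175),z))
print('short low left',wpx('w2',(421,158),0),'long low right',wpx('w2',(363,167),0))
T=np.load('w2.npz')['T']@viewer.camera_model('wrist')['T_tool_cam'];print(T[:3,3])
import cv2
im=cv2.imread('pics/w2.png')[90:230,170:570];cv2.imwrite('pics/w2c.png',cv2.resize(im,None,fx=2,fy=2,interpolation=cv2.INTER_CUBIC))
"
```

```text
long +y 0 (np.float64(251.0), np.float64(441.0))
long +y 0.06 (np.float64(254.0), np.float64(357.0))
long -y 0 (np.float64(361.0), np.float64(561.0))
long -y 0.06 (np.float64(369.0), np.float64(472.0))
short +y 0 (np.float64(137.0), np.float64(344.0))
short +y 0.06 (np.float64(135.0), np.float64(265.0))
short -y 0 (np.float64(199.0), np.float64(414.0))
short -y 0.06 (np.float64(199.0), np.float64(331.0))
0.03 long [ 0.4201391  -0.36657972] [ 0.43993175 -0.24202338] short [ 0.43346305 -0.20049529] [ 0.44469109 -0.10497243]
0.06 long [ 0.42152206 -0.35369553] [ 0.43949815 -0.24057093] short [ 0.43362314 -0.20285428] [ 0.44382068 -0.11609847]
short low left [ 0.43330296 -0.19813631] long low right [ 0.44036535 -0.24347582]
[ 0.43520736 -0.22619799  0.35686971]
```

View pics/w2c.png

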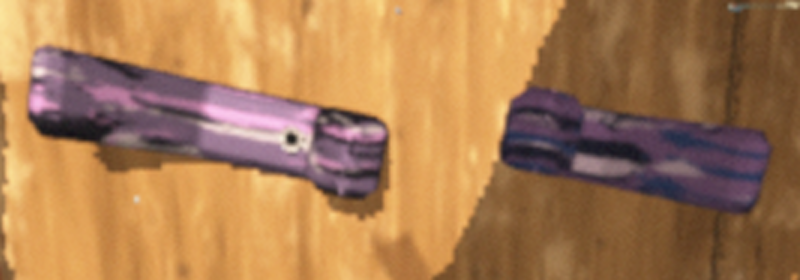

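The wrist view shows the long hook's arm block at its +y end, so its back is at -y. The short hook's back is at its +y end. The phone stand could be in the way of the gripper body, so I'll check its height and position.

```bash
python3 -c "
import cv2,numpy as np
a=cv2.imread('scene0raw.png')[200:360,185:320];b=cv2.imread('top0raw.png')[250:330,335:425]
a=cv2.resize(a,(405,480),interpolation=cv2.INTER_CUBIC);b=cv2.resize(b,(360,320),interpolation=cv2.INTER_CUBIC)
c=np.zeros((480,775,3),np.uint8);c[:,:405]=a;c[:320,415:]=b;cv2.imwrite('pics/ph.png',c)"
```

```text
(no output)
```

View pics/ph.png

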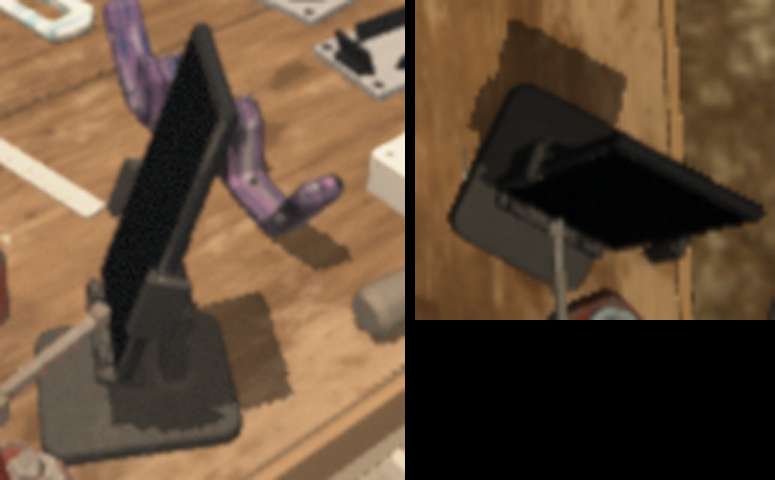

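```bash
python3 -c "
from h import *
s=viewer.camera_model('scene');t=viewer.camera_model('top')
def P(m): return m['K']@np.linalg.inv(m['pose'])[:3]
S=lambda p:((p[0]+.5)/3-.5+185,(p[1]+.5)/3-.5+200)
U=lambda p:((p[0]-415+.5)/4-.5+335,(p[1]+.5)/4-.5+250)
for n,a,b in(('T1',(200,28),(620,135)),('T2',(235,118),(760,212)),('longtip-y',(338,183),None)):
  if b:
    X=cv2.triangulatePoints(P(s),P(t),np.array(S(a),float),np.array(U(b),float));X=(X[:3]/X[3]).ravel()
    e=[np.abs((q:=P(m)@np.r_[X,1])[:2]/q[2]-np.array(w)).max() for m,w in((s,S(a)),(t,U(b)))]
    print(n,X.round(3),e)
  else:
    for z in(.04,.05,.06): print(n,z,ray(s['K'],s['pose'],S(a),z))
print('base corner',ray(t['K'],t['pose'],U((520,85)),.01),ray(t['K'],t['pose'],U((620,135)),.1))
"
```

```text
T1 [ 0.335 -0.347  0.194] [np.float64(0.07420116427348944), np.float64(0.05219840732428338)]
T2 [ 0.3   -0.411  0.194] [np.float64(1.4398849048089915), np.float64(0.9026779505238096)]
longtip-y 0.04 [ 0.44818944 -0.33855316]
longtip-y 0.05 [ 0.43898788 -0.34704496]
longtip-y 0.06 [ 0.42978632 -0.35553675]
base corner [ 0.34166813 -0.34627584] [ 0.32312605 -0.37580289]
```

Emit:
play_rows --commands '[{"dx": 0,"dy": 0,"dz": 0,"ax": 0,"ay": 0,"az": 7},{"dx": 0,"dy": 0,"dz": 0,"ax": 0,"ay": 0,"az": 7},{"dx": 0,"dy": 0,"dz": 0,"ax": 0,"ay": 0,"az": 7},{"dx": 0,"dy": 0,"dz": 0,"ax": 0,"ay": 0,"az": 7},{"dx": 0,"dy": 0,"dz": 0,"ax": 0,"ay": 0,"az": 7}]'

```text
time_s: 8.17
ee_pos: [0.5169, -0.2224, 0.1907]
eef_rot: [3.14, 0.013, 2.525]
force: [-0.1, 0.0, -0.3]
grip_width: 0.0938
```

Emit:
play_rows --commands '[{"dx": 0,"dy": 0,"dz": 0,"ax": 0,"ay": 0,"az": 7},{"dx": 0,"dy": 0,"dz": 0,"ax": 0,"ay": 0,"az": 7},{"dx": 0,"dy": 0,"dz": 0,"ax": 0,"ay": 0,"az": 7},{"dx": 0,"dy": 0,"dz": 0,"ax": 0,"ay": 0,"az": 7},{"dx": 0,"dy": 0,"dz": 0,"ax": 0,"ay": 0,"az": 7}]'

```text
time_s: 8.58
ee_pos: [0.521, -0.2174, 0.1922]
eef_rot: [3.131, 0.01, 1.9]
force: [0.2, 0.2, -0.1]
grip_width: 0.0942
```

Emit:
play_rows --commands '[{"dx": 0,"dy": 0,"dz": 0,"ax": 0,"ay": 0,"az": 7},{"dx": 0,"dy": 0,"dz": 0,"ax": 0,"ay": 0,"az": 7},{"dx": 0,"dy": 0,"dz": 0,"ax": 0,"ay": 0,"az": 7},{"dx": 0,"dy": 0,"dz": 0,"ax": 0,"ay": 0,"az": 4},{"dx": 0,"dy": 0,"dz": 0,"ax": 0,"ay": 0,"az": 0}]'

```text
time_s: 9.0
ee_pos: [0.525, -0.2123, 0.1935]
eef_rot: [3.127, 0.003, 1.446]
force: [-0.4, 0.1, -0.4]
grip_width: 0.0943
```

```bash
python3 -c "
from h import *
st();goto(.4393,-.1387,.15,81.5)"
```

```text
t 9.0 pos [ 0.525  -0.2123  0.1935] rpy [179.2   0.2  82.9] q [-0.45  0.34  1.51  0.    1.27 -0.33] F [-0.4  0.1 -0.4] w 0.0943
shift mm [ 62.6 -94.8  41.9] turn [0.8 0.2 1.4]
```

Emit:
play_rows --commands '[{"dx": 0.017,"dy": -0.024,"dz": 0.012,"ax": 0.8,"ay": 0.2,"az": 1.4},{"dx": 0.017,"dy": -0.025,"dz": 0.015,"ax": 0,"ay": 0,"az": 0},{"dx": 0.016,"dy": -0.024,"dz": 0.014,"ax": 0,"ay": 0,"az": 0},{"dx": 0.007,"dy": -0.012,"dz": 0.01,"ax": 0,"ay": 0,"az": 0},{"dx": 0,"dy": 0,"dz": 0,"ax": 0,"ay": 0,"az": 0}]'

```text
time_s: 9.42
ee_pos: [0.4485, -0.1389, 0.1408]
eef_rot: [3.14, -0.0, 1.437]
force: [0.2, 0.8, 0.2]
grip_width: 0.0939
```

Emit:
play_rows --commands '[{"dx": 0,"dy": 0,"dz": 0,"ax": 0,"ay": 0,"az": 0},{"dx": 0,"dy": 0,"dz": 0,"ax": 0,"ay": 0,"az": 0},{"dx": 0,"dy": 0,"dz": 0,"ax": 0,"ay": 0,"az": 0},{"dx": 0,"dy": 0,"dz": 0,"ax": 0,"ay": 0,"az": 0},{"dx": 0,"dy": 0,"dz": 0,"ax": 0,"ay": 0,"az": 0}]'

```text
time_s: 9.83
ee_pos: [0.4524, -0.1397, 0.1436]
eef_rot: [3.136, 0.001, 1.444]
force: [0.3, 0.3, -0.0]
grip_width: 0.0942
```

```bash
python3 -c "
from h import *
st();goto(.4393,-.1387,.036,81.5);look('w3')"
```

```text
t 9.83 pos [ 0.4524 -0.1397  0.1436] rpy [179.7   0.   82.7] q [-0.38  0.2   1.82  0.    1.12 -0.25] F [ 0.3  0.3 -0. ] w 0.0942
shift mm [ -0.6 -13.7 107.5] turn [0.3 0.  1.2]
```

View pics/w3.png

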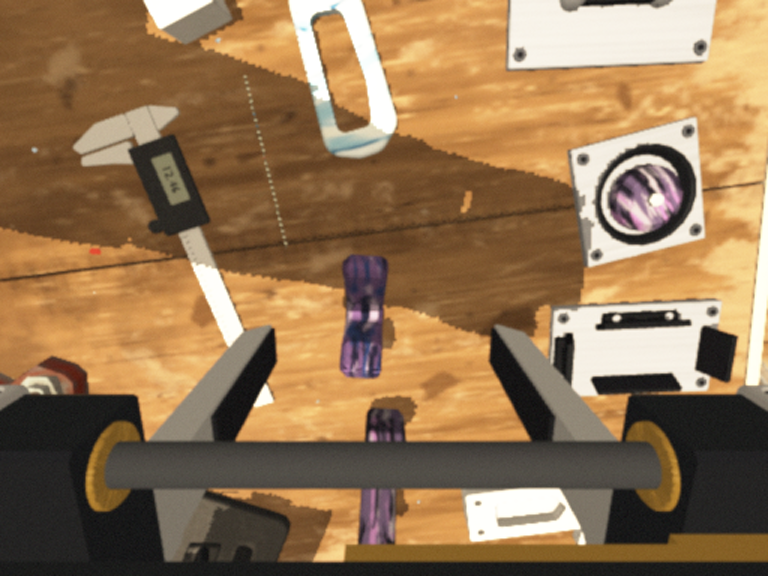

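The wrist view shows the knob seated in the cup, and the short hook's back with its end at (366,258) and the arm end at (361,377).

```bash
python3 -c "
from h import *
f=lambda p,z:wpx('w3',p,z).round(4)
print('far end',f((366,257),.06),'near end',f((361,377),.054),f((361,377),0))
print('short nest plate',[f(p,.008) for p in((552,306),(719,300))], 'cup',f((644,194),.015),'knob nut',f((656,199),.03),'knob plate',np.mean([f(p,.008) for p in((569,153),(696,118),(704,237),(589,267))],0))
print('nest bottom corners',f((712,392),.008))
goto(.4370,-.1387,.036,83)
"
```

```text
far end [ 0.4462 -0.1153] near end [ 0.4318 -0.1947] [ 0.4256 -0.222 ]
short nest plate [array([ 0.573 , -0.1793]), array([ 0.6943, -0.1903])] cup [ 0.6335 -0.1055] knob nut [ 0.6326 -0.1075] knob plate [ 0.63435  -0.107325]
nest bottom corners [ 0.6945 -0.2656]
shift mm [ -0.8 -16.  107.5] turn [ 0.3  0.  -0.3]
```

Emit:
play_rows --commands '[{"dx": 0,"dy": -0.006,"dz": 0.02,"ax": 0.2,"ay": 0,"az": 1.5},{"dx": 0,"dy": -0.003,"dz": 0.025,"ax": 0,"ay": 0,"az": 0},{"dx": 0,"dy": 0,"dz": 0.025,"ax": 0,"ay": 0,"az": 0},{"dx": 0,"dy": 0,"dz": 0.015,"ax": 0,"ay": 0,"az": 0},{"dx": 0,"dy": 0,"dz": 0.005,"ax": 0,"ay": 0,"az": 0}]'

```text
time_s: 10.3
ee_pos: [0.4463, -0.1406, 0.0529]
eef_rot: [3.132, 0.002, 1.415]
force: [0.1, -0.3, -0.5]
grip_width: 0.0942
```

Emit:
play_rows --commands '[{"dx": 0,"dy": 0,"dz": 0,"ax": 0,"ay": 0,"az": 0},{"dx": 0,"dy": 0,"dz": 0,"ax": 0,"ay": 0,"az": 0},{"dx": 0,"dy": 0,"dz": 0,"ax": 0,"ay": 0,"az": 0},{"dx": 0,"dy": 0,"dz": 0,"ax": 0,"ay": 0,"az": 0},{"dx": 0,"dy": 0,"dz": 0,"ax": 0,"ay": 0,"az": 0}]'

```text
time_s: 10.72
ee_pos: [0.4475, -0.1414, 0.0548]
eef_rot: [3.131, 0.003, 1.415]
force: [-0.2, 0.5, -0.7]
grip_width: 0.0938
```

```bash
python3 -c "
from h import *
st();goto(.441,-.1387,.036,80.5)"
```

```text
t 10.72 pos [ 0.4475 -0.1414  0.0548] rpy [1.794e+02 1.000e-01 8.110e+01] q [-0.38  0.33  1.9  -0.    0.9  -0.23] F [-0.2  0.5 -0.7] w 0.0938
shift mm [ 1.7 -7.  18.7] turn [0.6 0.1 0.6]
```

Emit:
play_rows --commands '[{"dx": 0.001,"dy": -0.005,"dz": 0.007,"ax": 0.5,"ay": 0.1,"az": 0.5},{"dx": 0,"dy": 0,"dz": 0.007,"ax": 0,"ay": 0,"az": 0},{"dx": 0,"dy": 0,"dz": 0.003,"ax": 0,"ay": 0,"az": 0},{"dx": 0,"dy": 0,"dz": 0.001,"ax": 0,"ay": 0,"az": 0},{"dx": 0,"dy": 0,"dz": 0,"ax": 0,"ay": 0,"az": 0}]'

```text
time_s: 11.13
ee_pos: [0.4428, -0.1396, 0.0361]
eef_rot: [3.138, 0.001, 1.405]
force: [0.3, -0.1, -0.1]
grip_width: 0.0938
```

Emit:
play_rows --commands '[{"dx": 0,"dy": 0,"dz": 0,"ax": 0,"ay": 0,"az": 0},{"dx": 0,"dy": 0,"dz": 0,"ax": 0,"ay": 0,"az": 0},{"dx": 0,"dy": 0,"dz": 0,"ax": 0,"ay": 0,"az": 0},{"dx": 0,"dy": 0,"dz": 0,"ax": 0,"ay": 0,"az": 0},{"dx": 0,"dy": 0,"dz": 0,"ax": 0,"ay": 0,"az": 0}]' --claw 0.15 --squeeze 25

```text
time_s: 11.55
ee_pos: [0.443, -0.1397, 0.0361]
eef_rot: [3.138, 0.001, 1.405]
force: [0.0, -1.3, -0.8]
grip_width: 0.0639
```

Emit:
play_rows --commands '[{"dx": 0,"dy": 0,"dz": 0,"ax": 0,"ay": 0,"az": 0},{"dx": 0,"dy": 0,"dz": 0,"ax": 0,"ay": 0,"az": 0},{"dx": 0,"dy": 0,"dz": 0,"ax": 0,"ay": 0,"az": 0},{"dx": 0,"dy": 0,"dz": 0,"ax": 0,"ay": 0,"az": 0},{"dx": 0,"dy": 0,"dz": 0,"ax": 0,"ay": 0,"az": 0}]'

```text
time_s: 11.97
ee_pos: [0.4432, -0.1397, 0.0364]
eef_rot: [3.138, 0.001, 1.406]
force: [-0.0, -0.2, 0.6]
grip_width: 0.0306
```

```bash
python3 -c "
from h import *
st();goto(.441,-.1387,.036,80.5)"
```

```text
t 11.97 pos [ 0.4432 -0.1397  0.0364] rpy [1.798e+02 1.000e-01 8.050e+01] q [-0.38  0.35  1.92 -0.    0.86 -0.22] F [-0.  -0.2  0.6] w 0.0306
shift mm [ 0.7 -2.3  0.4] turn [0.2 0.1 0. ]
```

Emit:
play_rows --commands '[{"dx": 0,"dy": 0,"dz": 0,"ax": 0,"ay": 0,"az": 0},{"dx": 0,"dy": 0,"dz": 0,"ax": 0,"ay": 0,"az": 0},{"dx": 0,"dy": 0,"dz": -0.01,"ax": 0,"ay": 0,"az": 0},{"dx": 0,"dy": 0,"dz": -0.02,"ax": 0,"ay": 0,"az": 0},{"dx": 0,"dy": 0,"dz": -0.03,"ax": 0,"ay": 0,"az": 0}]'

```text
time_s: 12.38
ee_pos: [0.4402, -0.1386, 0.0944]
eef_rot: [-3.136, -0.001, 1.405]
force: [-0.6, -0.8, -0.9]
grip_width: 0.0275
```

Emit:
play_rows --commands '[{"dx": 0,"dy": 0,"dz": -0.025,"ax": 0,"ay": 0,"az": 3},{"dx": 0,"dy": 0.01,"dz": -0.01,"ax": 0,"ay": 0,"az": 6},{"dx": 0,"dy": 0.02,"dz": 0,"ax": 0,"ay": 0,"az": 6.5},{"dx": 0,"dy": 0.02,"dz": 0,"ax": 0,"ay": 0,"az": 6.5},{"dx": 0.01,"dy": 0.02,"dz": 0,"ax": 0,"ay": 0,"az": 6.5}]'

```text
time_s: 12.8
ee_pos: [0.5111, -0.1587, 0.142]
eef_rot: [3.137, -0.001, 0.891]
force: [0.3, -0.2, 0.6]
grip_width: 0.0273
```

Emit:
play_rows --commands '[{"dx": 0.01,"dy": 0.02,"dz": 0,"ax": 0,"ay": 0,"az": 7},{"dx": 0.01,"dy": 0.02,"dz": 0,"ax": 0,"ay": 0,"az": 7},{"dx": 0.01,"dy": 0.02,"dz": 0,"ax": 0,"ay": 0,"az": 7},{"dx": 0.01,"dy": 0.02,"dz": 0,"ax": 0,"ay": 0,"az": 7},{"dx": 0.01,"dy": 0.01,"dz": 0,"ax": 0,"ay": 0,"az": 7}]'

```text
time_s: 13.22
ee_pos: [0.6109, -0.1996, 0.1472]
eef_rot: [3.137, -0.006, 0.266]
force: [-1.3, 0.9, 0.1]
grip_width: 0.0278
```

```bash
python3 -c "
from h import *
st();goto(.6487,-.224,.1,-4.5)"
```

```text
t 13.22 pos [ 0.6109 -0.1996  0.1472] rpy [179.8  -0.3  15.2] q [-0.37  0.56  1.31  0.    1.26  0.93] F [-1.3  0.9  0.1] w 0.0278
shift mm [29.8 33.3 47.5] turn [ 0.2 -0.4 19.7]
```

Emit:
play_rows --commands '[{"dx": 0.011,"dy": 0.009,"dz": 0.005,"ax": 0,"ay": 0,"az": 6.5},{"dx": 0.011,"dy": 0.007,"dz": 0.006,"ax": 0,"ay": 0,"az": 6.5},{"dx": 0.009,"dy": 0.005,"dz": 0.006,"ax": 0,"ay": 0,"az": 4.5},{"dx": 0.003,"dy": 0.002,"dz": 0.003,"ax": 0,"ay": 0,"az": 1},{"dx": 0,"dy": 0,"dz": 0,"ax": 0,"ay": 0,"az": 0}]'

```text
time_s: 13.63
ee_pos: [0.651, -0.2194, 0.1296]
eef_rot: [3.139, -0.007, -0.079]
force: [-0.4, -0.7, -1.6]
grip_width: 0.0272
```

Emit:
play_rows --commands '[{"dx": 0,"dy": 0,"dz": 0,"ax": 0,"ay": 0,"az": 0},{"dx": 0,"dy": 0,"dz": 0,"ax": 0,"ay": 0,"az": 0},{"dx": 0,"dy": 0,"dz": 0,"ax": 0,"ay": 0,"az": 0},{"dx": 0,"dy": 0,"dz": 0,"ax": 0,"ay": 0,"az": 0},{"dx": 0,"dy": 0,"dz": 0,"ax": 0,"ay": 0,"az": 0}]'

```text
time_s: 14.05
ee_pos: [0.6498, -0.2186, 0.1321]
eef_rot: [3.139, -0.008, -0.071]
force: [0.1, 1.8, -0.0]
grip_width: 0.0274
```

```bash
python3 -c "
from h import *
st();goto(.6487,-.224,.0444,-4.5)
im=viewer.camera('scene')[:,:,::-1]
cv2.imwrite('pics/s2.png',cv2.resize(im[120:240,260:420],None,fx=4,fy=4,interpolation=cv2.INTER_CUBIC))"
```

```text
t 14.05 pos [ 0.6498 -0.2186  0.1321] rpy [179.9  -0.5  -4.1] q [-0.38  0.67  1.18  0.    1.29  1.26] F [ 0.1  1.8 -0. ] w 0.0274
shift mm [-1.4  5.2 87.7] turn [ 0.1 -0.5  0.4]
```

View pics/s2.png

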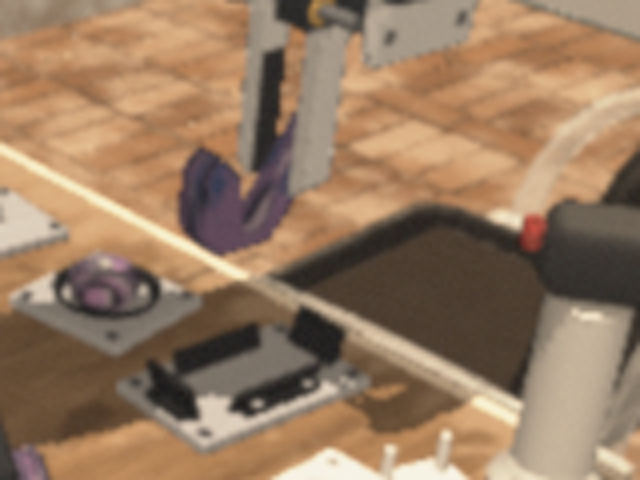

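```bash
python3 -c "
from h import *
m=viewer.camera_model('scene');T=np.linalg.inv(m['pose'])
def pr(p):
    c=m['K']@(T[:3,:3]@p+T[:3,3]);u=c[:2]/c[2];return ((u[0]-260)*4).round(),((u[1]-120)*4).round()
a=np.radians(-4.1);d=np.array([np.cos(a),np.sin(a)]);c=np.array([.6498,-.2186])-.018*d;z0=.1321-.0364
for n,s,h in(('arm end top',-.043,.054),('arm inner top',-.019,.054),('arm end bot',-.043,0),('mid bot',0,0),('back end bot',.041,0),('back end top',.041,.06)): print(n,pr(np.r_[c+s*d,z0+h]))
"
```

```text
arm end top (np.float64(194.0), np.float64(160.0))
arm inner top (np.float64(229.0), np.float64(149.0))
arm end bot (np.float64(185.0), np.float64(254.0))
mid bot (np.float64(246.0), np.float64(233.0))
back end bot (np.float64(301.0), np.float64(215.0))
back end top (np.float64(314.0), np.float64(114.0))
```

Emit:
play_rows --commands '[{"dx": -0.001,"dy": 0.004,"dz": 0.015,"ax": 0,"ay": -0.4,"az": 0.3},{"dx": 0,"dy": 0,"dz": 0.018,"ax": 0,"ay": 0,"az": 0},{"dx": 0,"dy": 0,"dz": 0.016,"ax": 0,"ay": 0,"az": 0},{"dx": 0,"dy": 0,"dz": 0.008,"ax": 0,"ay": 0,"az": 0},{"dx": 0,"dy": 0,"dz": 0.002,"ax": 0,"ay": 0,"az": 0}]'

```text
time_s: 14.52
ee_pos: [0.6483, -0.2237, 0.0691]
eef_rot: [3.139, -0.001, -0.076]
force: [0.3, 0.2, -2.0]
grip_width: 0.0275
```

```bash
python3 -c "
from h import *
st();goto(.6487,-.224,.0450,-4.5)"
```

```text
t 14.52 pos [ 0.6483 -0.2237  0.0691] rpy [ 1.798e+02 -1.000e-01 -4.400e+00] q [-0.38  0.73  1.22 -0.    1.19  1.26] F [ 0.3  0.2 -2. ] w 0.0275
shift mm [ 0.4  0.2 24.1] turn [ 0.2 -0.1  0.1]
```

Well aligned; I'll lower it slowly.

Emit:
play_rows --commands '[{"dx": 0,"dy": 0,"dz": 0.006,"ax": 0,"ay": 0,"az": 0},{"dx": 0,"dy": 0,"dz": 0.006,"ax": 0,"ay": 0,"az": 0},{"dx": 0,"dy": 0,"dz": 0.004,"ax": 0,"ay": 0,"az": 0},{"dx": 0,"dy": 0,"dz": 0.003,"ax": 0,"ay": 0,"az": 0},{"dx": 0,"dy": 0,"dz": 0,"ax": 0,"ay": 0,"az": 0}]'

```text
time_s: 14.93
ee_pos: [0.6482, -0.2241, 0.0481]
eef_rot: [3.139, -0.001, -0.077]
force: [-0.3, 0.3, -1.4]
grip_width: 0.0275
```

```bash
python3 -c "
from h import *
st();goto(.6487,-.224,.0450,-4.5)"
```

```text
t 14.93 pos [ 0.6482 -0.2241  0.0481] rpy [ 1.798e+02 -1.000e-01 -4.400e+00] q [-0.39  0.76  1.23 -0.    1.15  1.26] F [-0.3  0.3 -1.4] w 0.0275
shift mm [ 0.5 -0.2  3.1] turn [ 0.2 -0.1  0.1]
```

Emit:
play_rows --commands '[{"dx": 0,"dy": 0,"dz": 0.002,"ax": 0,"ay": 0,"az": 0},{"dx": 0,"dy": 0,"dz": 0.001,"ax": 0,"ay": 0,"az": 0},{"dx": 0,"dy": 0,"dz": 0,"ax": 0,"ay": 0,"az": 0},{"dx": 0,"dy": 0,"dz": 0,"ax": 0,"ay": 0,"az": 0},{"dx": 0,"dy": 0,"dz": 0,"ax": 0,"ay": 0,"az": 0}]'

```text
time_s: 15.35
ee_pos: [0.6489, -0.2243, 0.0462]
eef_rot: [3.138, -0.003, -0.076]
force: [0.1, 0.7, -1.8]
grip_width: 0.0271
```

Emit:
play_rows --commands '[{"dx": 0,"dy": 0,"dz": 0,"ax": 0,"ay": 0,"az": 0},{"dx": 0,"dy": 0,"dz": 0,"ax": 0,"ay": 0,"az": 0},{"dx": 0,"dy": 0,"dz": 0,"ax": 0,"ay": 0,"az": 0},{"dx": 0,"dy": 0,"dz": 0,"ax": 0,"ay": 0,"az": 0},{"dx": 0,"dy": 0,"dz": 0,"ax": 0,"ay": 0,"az": 0}]' --claw 0.7

```text
time_s: 15.77
ee_pos: [0.6492, -0.2244, 0.0471]
eef_rot: [3.137, -0.004, -0.076]
force: [-0.5, 0.9, 0.1]
grip_width: 0.0573
```

Emit:
play_rows --commands '[{"dx": 0,"dy": 0,"dz": -0.01,"ax": 0,"ay": 0,"az": 0},{"dx": 0,"dy": 0,"dz": -0.025,"ax": 0,"ay": 0,"az": 0},{"dx": 0,"dy": 0,"dz": -0.03,"ax": 0,"ay": 0,"az": 0},{"dx": 0,"dy": 0,"dz": -0.035,"ax": 0,"ay": 0,"az": 0},{"dx": 0,"dy": 0,"dz": -0.03,"ax": 0,"ay": 0,"az": 0}]'

```text
time_s: 16.18
ee_pos: [0.646, -0.2228, 0.1764]
eef_rot: [3.141, 0.008, -0.076]
force: [0.1, 1.2, 0.2]
grip_width: 0.0657
```

```bash
python3 -c "
from h import *
st();goto(.437,-.252,.19,81)"
```

```text
t 16.18 pos [ 0.646  -0.2228  0.1764] rpy [180.    0.5  -4.4] q [-0.38  0.64  1.12 -0.    1.39  1.26] F [0.1 1.2 0.2] w 0.0657
shift mm [-206.2   45.1  -12. ] turn [ -0.3   0.4 -85.4]
```

Emit:
play_rows --commands '[{"dx": -0.025,"dy": 0,"dz": -0.01,"ax": 0,"ay": 0,"az": -6},{"dx": -0.035,"dy": 0,"dz": -0.004,"ax": 0,"ay": 0,"az": -7},{"dx": -0.035,"dy": 0,"dz": 0,"ax": 0,"ay": 0,"az": -7},{"dx": -0.035,"dy": -0.01,"dz": 0,"ax": 0,"ay": 0,"az": -7},{"dx": -0.03,"dy": -0.015,"dz": 0,"ax": 0,"ay": 0,"az": -7}]' --claw 1

```text
time_s: 16.6
ee_pos: [0.4816, -0.2251, 0.2026]
eef_rot: [3.132, -0.003, 0.53]
force: [-0.5, 0.2, 0.4]
grip_width: 0.0927
```

Emit:
play_rows --commands '[{"dx": 0,"dy": -0.015,"dz": 0,"ax": 0,"ay": 0,"az": -7},{"dx": 0,"dy": -0.01,"dz": 0,"ax": 0,"ay": 0,"az": -7},{"dx": 0,"dy": 0,"dz": 0,"ax": 0,"ay": 0,"az": -7},{"dx": 0,"dy": 0,"dz": 0,"ax": 0,"ay": 0,"az": -7},{"dx": 0,"dy": 0,"dz": 0,"ax": 0,"ay": 0,"az": -7}]'

```text
time_s: 17.02
ee_pos: [0.4614, -0.2035, 0.2086]
eef_rot: [3.125, 0.004, 1.155]
force: [0.9, 1.1, -0.3]
grip_width: 0.0941
```

```bash
python3 -c "
from h import *
st();goto(.437,-.252,.14,81)"
```

```text
t 17.02 pos [ 0.4614 -0.2035  0.2086] rpy [179.1   0.2  66.2] q [-0.49  0.19  1.67 -0.    1.27 -0.07] F [ 0.9  1.1 -0.3] w 0.0941
shift mm [-53.9  -3.9  68.8] turn [  0.9   0.3 -14.8]
```

Emit:
play_rows --commands '[{"dx": 0,"dy": 0,"dz": 0.012,"ax": 0.9,"ay": 0.2,"az": -7},{"dx": -0.01,"dy": -0.003,"dz": 0.015,"ax": 0,"ay": 0,"az": -5},{"dx": -0.018,"dy": -0.006,"dz": 0.015,"ax": 0,"ay": 0,"az": -1},{"dx": -0.012,"dy": -0.004,"dz": 0.012,"ax": 0,"ay": 0,"az": 0},{"dx": -0.005,"dy": 0,"dz": 0.005,"ax": 0,"ay": 0,"az": 0}]'

```text
time_s: 17.43
ee_pos: [0.4405, -0.2459, 0.1541]
eef_rot: [3.132, 0.004, 1.402]
force: [-0.1, 0.2, -0.5]
grip_width: 0.0939
```

Emit:
play_rows --commands '[{"dx": 0,"dy": 0,"dz": 0,"ax": 0,"ay": 0,"az": 0},{"dx": 0,"dy": 0,"dz": 0,"ax": 0,"ay": 0,"az": 0},{"dx": 0,"dy": 0,"dz": 0,"ax": 0,"ay": 0,"az": 0},{"dx": 0,"dy": 0,"dz": 0,"ax": 0,"ay": 0,"az": 0},{"dx": 0,"dy": 0,"dz": 0,"ax": 0,"ay": 0,"az": 0}]'

```text
time_s: 17.85
ee_pos: [0.4416, -0.2457, 0.1568]
eef_rot: [3.13, 0.005, 1.4]
force: [-0.6, -0.6, -0.7]
grip_width: 0.0939
```

```bash
python3 -c "
from h import *
st();goto(.437,-.252,.036,81);look('w4')"
```

```text
t 17.85 pos [ 0.4416 -0.2457  0.1568] rpy [179.3   0.3  80.2] q [-0.58  0.25  1.72  0.    1.16 -0.41] F [-0.6 -0.6 -0.7] w 0.0939
shift mm [ -6.4  -4.9 120.8] turn [ 0.7  0.3 -0.8]
```

View pics/w4.png

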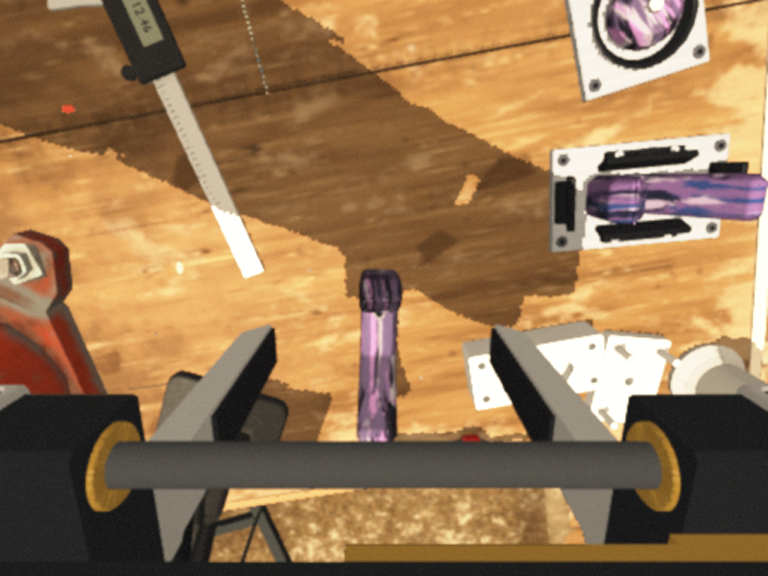

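The short hook stands in its nest. The long hook's arm block spans (380,270) to (380,312), and its far end is at about (377,440).

```bash
python3 -c "
from h import *
f=lambda p,z:wpx('w4',p,z).round(4)
a,b=f((381,270),.05),f((377,440),.058);print(a,b,np.degrees(np.arctan2(*(a-b)[::-1])),np.linalg.norm(a-b));u=(a-b)/np.linalg.norm(a-b);print('arm c',a-.012*u,'mid',a-.058*u)
print('arm block c',f((381,290),.054))
c=a-.013*u;goto(*c,.036,np.degrees(np.arctan2(u[1],u[0])))"
```

```text
[ 0.4435 -0.2363] [ 0.4201 -0.355 ] 78.8479579111567 0.12098450313986496
arm c [ 0.44117904 -0.24807341] mid [ 0.43228203 -0.29320481]
arm block c [ 0.4414 -0.2484]
shift mm [ -2.8  -1.6 120.9] turn [0.7 0.3 1.4]
```

Emit:
play_rows --commands '[{"dx": -0.002,"dy": -0.002,"dz": 0.02,"ax": 0.7,"ay": 0.3,"az": 0.2},{"dx": 0,"dy": 0,"dz": 0.03,"ax": 0,"ay": 0,"az": 0},{"dx": 0,"dy": 0,"dz": 0.03,"ax": 0,"ay": 0,"az": 0},{"dx": 0,"dy": 0,"dz": 0.015,"ax": 0,"ay": 0,"az": 0},{"dx": 0,"dy": 0,"dz": 0.005,"ax": 0,"ay": 0,"az": 0}]'

```text
time_s: 18.32
ee_pos: [0.4425, -0.2476, 0.0574]
eef_rot: [3.134, 0.003, 1.398]
force: [0.6, -0.1, -0.0]
grip_width: 0.0935
```

```bash
python3 -c "
from h import *
st();goto(.441,-.249,.036,80)"
```

```text
t 18.32 pos [ 0.4425 -0.2476  0.0574] rpy [179.6   0.2  80.1] q [-0.58  0.39  1.8   0.    0.94 -0.41] F [ 0.6 -0.1 -0. ] w 0.0935
shift mm [-1.6 -1.4 21.4] turn [0.4 0.2 0.1]
```

Emit:
play_rows --commands '[{"dx": -0.001,"dy": -0.001,"dz": 0.008,"ax": 0.4,"ay": 0.2,"az": 0},{"dx": 0,"dy": 0,"dz": 0.007,"ax": 0,"ay": 0,"az": 0},{"dx": 0,"dy": 0,"dz": 0.005,"ax": 0,"ay": 0,"az": 0},{"dx": 0,"dy": 0,"dz": 0.003,"ax": 0,"ay": 0,"az": 0},{"dx": 0,"dy": 0,"dz": 0,"ax": 0,"ay": 0,"az": 0}]'

```text
time_s: 18.73
ee_pos: [0.4425, -0.2486, 0.034]
eef_rot: [3.14, -0.0, 1.399]
force: [-0.4, 0.1, -0.5]
grip_width: 0.0942
```

Emit:
play_rows --commands '[{"dx": 0,"dy": 0,"dz": 0,"ax": 0,"ay": 0,"az": 0},{"dx": 0,"dy": 0,"dz": 0,"ax": 0,"ay": 0,"az": 0},{"dx": 0,"dy": 0,"dz": 0,"ax": 0,"ay": 0,"az": 0},{"dx": 0,"dy": 0,"dz": 0,"ax": 0,"ay": 0,"az": 0},{"dx": 0,"dy": 0,"dz": 0,"ax": 0,"ay": 0,"az": 0}]' --claw 0.15 --squeeze 30

```text
time_s: 19.15
ee_pos: [0.4434, -0.2492, 0.036]
eef_rot: [3.137, 0.001, 1.399]
force: [-0.0, -0.6, -0.3]
grip_width: 0.0643
```

Emit:
play_rows --commands '[{"dx": 0,"dy": 0,"dz": 0,"ax": 0,"ay": 0,"az": 0},{"dx": 0,"dy": 0,"dz": 0,"ax": 0,"ay": 0,"az": 0},{"dx": 0,"dy": 0,"dz": 0,"ax": 0,"ay": 0,"az": 0},{"dx": 0,"dy": 0,"dz": 0,"ax": 0,"ay": 0,"az": 0},{"dx": 0,"dy": 0,"dz": 0,"ax": 0,"ay": 0,"az": 0}]'

```text
time_s: 19.57
ee_pos: [0.4436, -0.2493, 0.0364]
eef_rot: [3.137, 0.002, 1.399]
force: [-0.2, -0.2, -0.5]
grip_width: 0.0308
```

Emit:
play_rows --commands '[{"dx": 0,"dy": 0,"dz": 0,"ax": 0,"ay": 0,"az": 0},{"dx": 0,"dy": 0,"dz": 0,"ax": 0,"ay": 0,"az": 0},{"dx": 0,"dy": 0,"dz": 0,"ax": 0,"ay": 0,"az": 0},{"dx": 0,"dy": 0,"dz": 0,"ax": 0,"ay": 0,"az": 0},{"dx": 0,"dy": 0,"dz": 0,"ax": 0,"ay": 0,"az": 0}]'

```text
time_s: 19.98
ee_pos: [0.4435, -0.2493, 0.0364]
eef_rot: [3.137, 0.001, 1.399]
force: [-0.8, -1.0, 0.3]
grip_width: 0.0284
```

```bash
python3 -c "
from h import *
st()"
```

```text
t 19.98 pos [ 0.4435 -0.2493  0.0364] rpy [1.797e+02 1.000e-01 8.010e+01] q [-0.58  0.43  1.8   0.    0.9  -0.41] F [-0.8 -1.   0.3] w 0.0284
```

Emit:
play_rows --commands '[{"dx": 0,"dy": 0,"dz": -0.008,"ax": 0,"ay": 0,"az": 0},{"dx": 0,"dy": 0,"dz": -0.02,"ax": 0,"ay": 0,"az": 0},{"dx": 0,"dy": 0,"dz": -0.03,"ax": 0,"ay": 0,"az": 0},{"dx": 0,"dy": 0,"dz": -0.03,"ax": 0,"ay": 0,"az": 0},{"dx": 0.01,"dy": 0,"dz": -0.02,"ax": 0,"ay": 0,"az": 0}]'

```text
time_s: 20.4
ee_pos: [0.4423, -0.2385, 0.1456]
eef_rot: [-3.137, -0.002, 1.398]
force: [0.0, -0.5, -0.5]
grip_width: 0.0288
```

Emit:
play_rows --commands '[{"dx": 0.025,"dy": 0,"dz": -0.008,"ax": 0,"ay": 0,"az": 0},{"dx": 0.035,"dy": 0,"dz": 0,"ax": 0,"ay": 0,"az": 0},{"dx": 0.035,"dy": 0,"dz": 0,"ax": 0,"ay": 0,"az": 0},{"dx": 0.035,"dy": 0,"dz": 0,"ax": 0,"ay": 0,"az": 0},{"dx": 0.035,"dy": 0,"dz": 0,"ax": 0,"ay": 0,"az": 0}]'

```text
time_s: 20.82
ee_pos: [0.4726, -0.0749, 0.1632]
eef_rot: [3.134, 0.001, 1.39]
force: [1.0, -0.4, -0.7]
grip_width: 0.0288
```

Emit:
play_rows --commands '[{"dx": 0.035,"dy": 0.0,"dz": 0,"ax": 0,"ay": 0,"az": 3},{"dx": 0.032,"dy": 0.01,"dz": 0,"ax": 0,"ay": 0,"az": 6},{"dx": 0.032,"dy": 0.01,"dz": 0,"ax": 0,"ay": 0,"az": 6.5},{"dx": 0.032,"dy": 0,"dz": 0,"ax": 0,"ay": 0,"az": 6.5},{"dx": 0.032,"dy": 0,"dz": 0,"ax": 0,"ay": 0,"az": 6.5}]'

```text
time_s: 21.23
ee_pos: [0.5477, 0.0803, 0.1678]
eef_rot: [3.132, -0.005, 0.877]
force: [-0.6, -0.7, -1.0]
grip_width: 0.0286
```

```bash
python3 -c "
from h import *
st();goto(.678,.1503,.12,6.9)"
```

```text
t 21.23 pos [0.5477 0.0803 0.1678] rpy [179.5  -0.3  50.2] q [ 0.08  0.34  1.57 -0.    1.21  0.78] F [-0.6 -0.7 -1. ] w 0.0286
shift mm [136.9  54.9  49. ] turn [ 0.4 -0.5 43.3]
```

Emit:
play_rows --commands '[{"dx": 0.018,"dy": 0.007,"dz": 0,"ax": 0.4,"ay": -0.4,"az": 6.5},{"dx": 0.02,"dy": 0.005,"dz": 0.005,"ax": 0,"ay": 0,"az": 6.5},{"dx": 0.021,"dy": 0.002,"dz": 0.006,"ax": 0,"ay": 0,"az": 6.5},{"dx": 0.021,"dy": 0,"dz": 0.006,"ax": 0,"ay": 0,"az": 6.5},{"dx": 0.021,"dy": -0.003,"dz": 0.006,"ax": 0,"ay": 0,"az": 6.5}]'

```text
time_s: 21.65
ee_pos: [0.6404, 0.1401, 0.1487]
eef_rot: [3.139, -0.003, 0.285]
force: [-0.7, 0.2, -0.8]
grip_width: 0.0286
```

Emit:
play_rows --commands '[{"dx": 0.018,"dy": -0.004,"dz": 0.005,"ax": 0,"ay": 0,"az": 5},{"dx": 0.01,"dy": -0.003,"dz": 0.003,"ax": 0,"ay": 0,"az": 3},{"dx": 0.004,"dy": 0,"dz": 0,"ax": 0,"ay": 0,"az": 1},{"dx": 0,"dy": 0,"dz": 0,"ax": 0,"ay": 0,"az": 0},{"dx": 0,"dy": 0,"dz": 0,"ax": 0,"ay": 0,"az": 0}]'

```text
time_s: 22.07
ee_pos: [0.6717, 0.1569, 0.1397]
eef_rot: [3.139, -0.001, 0.117]
force: [0.2, -0.8, -0.7]
grip_width: 0.0284
```

```bash
python3 -c "
from h import *
st();goto(.678,.1503,.12,6.9)
im=viewer.camera('scene')[:,:,::-1]
cv2.imwrite('s3raw.png',im)
cv2.imwrite('pics/s3.png',cv2.resize(im[60:200,180:340],None,fx=4,fy=4,interpolation=cv2.INTER_CUBIC))
m=viewer.camera_model('scene');T=np.linalg.inv(m['pose']);o=ctrl.get_obs()
def pr(p):
    c=m['K']@(T[:3,:3]@p+T[:3,3]);u=c[:2]/c[2];return ((u[0]-180)*4).round(),((u[1]-60)*4).round()
a=o['eef_rot'][2];d=np.array([np.cos(a),np.sin(a)]);c=o['ee_pos'][:2]-.047*d;z0=o['ee_pos'][2]-.0364
for n,s,h in(('armtop',.046,.054),('arm bot',.05,0),('mid bot',0,0),('back bot',-.02,0),('back end top',-.056,.06)): print(n,pr(np.r_[c+s*d,z0+h]))
t=viewer.camera_model('top');im=viewer.camera('top')[:,:,::-1];cv2.imwrite('t3raw.png',im)
"
```

```text
t 22.07 pos [0.6717 0.1569 0.1397] rpy [179.9  -0.    6.7] q [ 0.18  0.68  1.14 -0.    1.32  1.63] F [ 0.2 -0.8 -0.7] w 0.0284
shift mm [ 5.4  7.3 19.7] turn [ 0.1 -0.  -0.2]
armtop (np.float64(212.0), np.float64(175.0))
arm bot (np.float64(216.0), np.float64(249.0))
mid bot (np.float64(163.0), np.float64(266.0))
back bot (np.float64(141.0), np.float64(273.0))
back end top (np.float64(95.0), np.float64(198.0))
```

View pics/s3.png

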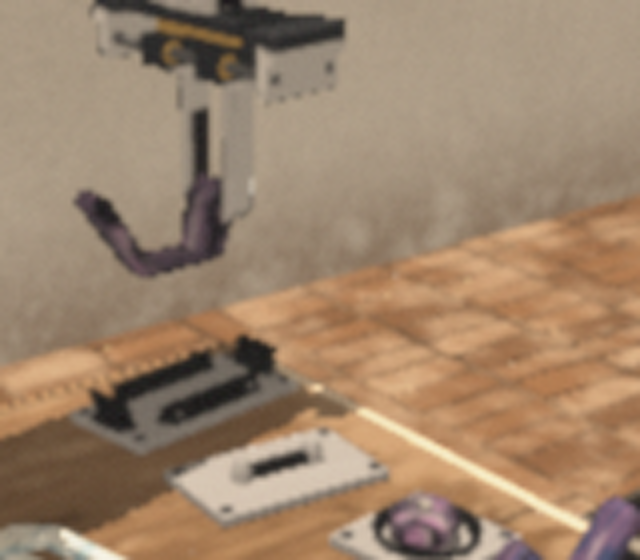

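The hook is held level with its outline where I predicted. I'll shift it over the nest and lower it.

Emit:
play_rows --commands '[{"dx": 0.003,"dy": 0.004,"dz": 0.01,"ax": 0,"ay": 0,"az": -0.1},{"dx": 0.001,"dy": 0.002,"dz": 0.016,"ax": 0,"ay": 0,"az": 0},{"dx": 0,"dy": 0,"dz": 0.018,"ax": 0,"ay": 0,"az": 0},{"dx": 0,"dy": 0,"dz": 0.01,"ax": 0,"ay": 0,"az": 0},{"dx": 0,"dy": 0,"dz": 0.003,"ax": 0,"ay": 0,"az": 0}]'

```text
time_s: 22.58
ee_pos: [0.677, 0.1487, 0.083]
eef_rot: [3.139, -0.006, 0.122]
force: [0.8, -0.4, -1.7]
grip_width: 0.0284
```

```bash
python3 -c "
from h import *
st();goto(.678,.1503,.045,6.9)"
```

```text
t 22.58 pos [0.677  0.1487 0.083 ] rpy [179.9  -0.4   7. ] q [ 0.16  0.73  1.19 -0.    1.22  1.61] F [ 0.8 -0.4 -1.7] w 0.0284
shift mm [ 1.  -1.5 38. ] turn [ 0.1 -0.4  0.1]
```

Emit:
play_rows --commands '[{"dx": 0.001,"dy": -0.001,"dz": 0.01,"ax": 0,"ay": -0.3,"az": 0},{"dx": 0,"dy": 0,"dz": 0.01,"ax": 0,"ay": 0,"az": 0},{"dx": 0,"dy": 0,"dz": 0.007,"ax": 0,"ay": 0,"az": 0},{"dx": 0,"dy": 0,"dz": 0.003,"ax": 0,"ay": 0,"az": 0},{"dx": 0,"dy": 0,"dz": 0,"ax": 0,"ay": 0,"az": 0}]'

```text
time_s: 23.0
ee_pos: [0.678, 0.1494, 0.0501]
eef_rot: [3.139, -0.0, 0.122]
force: [-0.1, -0.2, -0.2]
grip_width: 0.0285
```

```bash
python3 -c "
from h import *
st();goto(.678,.1503,.045,6.9)"
```

```text
t 23.0 pos [0.678  0.1494 0.0501] rpy [179.9  -0.    7. ] q [ 0.16  0.78  1.19 -0.    1.17  1.61] F [-0.1 -0.2 -0.2] w 0.0285
shift mm [ 0.2 -0.9  5.1] turn [ 0.1 -0.   0.1]
```

Emit:
play_rows --commands '[{"dx": 0,"dy": 0,"dz": 0.003,"ax": 0,"ay": 0,"az": 0},{"dx": 0,"dy": 0,"dz": 0.002,"ax": 0,"ay": 0,"az": 0},{"dx": 0,"dy": 0,"dz": 0,"ax": 0,"ay": 0,"az": 0},{"dx": 0,"dy": 0,"dz": 0,"ax": 0,"ay": 0,"az": 0},{"dx": 0,"dy": 0,"dz": 0,"ax": 0,"ay": 0,"az": 0}]'

```text
time_s: 23.42
ee_pos: [0.6786, 0.1496, 0.046]
eef_rot: [3.139, -0.002, 0.123]
force: [0.3, -0.7, -0.0]
grip_width: 0.0285
```

Emit:
play_rows --commands '[{"dx": 0,"dy": 0,"dz": 0,"ax": 0,"ay": 0,"az": 0},{"dx": 0,"dy": 0,"dz": 0,"ax": 0,"ay": 0,"az": 0},{"dx": 0,"dy": 0,"dz": 0,"ax": 0,"ay": 0,"az": 0},{"dx": 0,"dy": 0,"dz": 0,"ax": 0,"ay": 0,"az": 0},{"dx": 0,"dy": 0,"dz": 0,"ax": 0,"ay": 0,"az": 0}]' --claw 0.7

```text
time_s: 23.83
ee_pos: [0.6792, 0.1497, 0.0473]
eef_rot: [3.139, -0.004, 0.123]
force: [-0.4, 0.2, 0.2]
grip_width: 0.0581
```

Emit:
play_rows --commands '[{"dx": 0,"dy": 0,"dz": -0.01,"ax": 0,"ay": 0,"az": 0},{"dx": 0,"dy": 0,"dz": -0.025,"ax": 0,"ay": 0,"az": 0},{"dx": 0,"dy": 0,"dz": -0.035,"ax": 0,"ay": 0,"az": 0},{"dx": 0,"dy": 0,"dz": -0.038,"ax": 0,"ay": 0,"az": 0},{"dx": 0,"dy": 0,"dz": -0.035,"ax": 0,"ay": 0,"az": 0}]'

```text
time_s: 24.25
ee_pos: [0.6753, 0.1494, 0.1886]
eef_rot: [3.139, 0.011, 0.122]
force: [0.5, -0.8, 0.3]
grip_width: 0.0658
```

```bash
python3 -c "
from h import *
st();goto(.4426,-.003,.14,97)"
```

```text
t 24.25 pos [0.6753 0.1494 0.1886] rpy [179.8   0.6   7. ] q [ 0.17  0.65  1.07 -0.    1.43  1.61] F [ 0.5 -0.8  0.3] w 0.0658
shift mm [-249.   122.6   51.7] turn [ -0.4   0.6 -90. ]
```

Emit:
play_rows --commands '[{"dx": -0.027,"dy": 0.012,"dz": -0.004,"ax": 0,"ay": 0,"az": -7},{"dx": -0.029,"dy": 0.01,"dz": 0,"ax": 0,"ay": 0,"az": -7},{"dx": -0.03,"dy": 0.006,"dz": 0,"ax": 0,"ay": 0,"az": -7},{"dx": -0.03,"dy": 0.002,"dz": 0,"ax": 0,"ay": 0,"az": -7},{"dx": -0.03,"dy": -0.001,"dz": 0,"ax": 0,"ay": 0,"az": -7}]' --claw 1

```text
time_s: 24.67
ee_pos: [0.5494, 0.0689, 0.2078]
eef_rot: [3.133, -0.009, 0.747]
force: [1.4, -1.0, -0.0]
grip_width: 0.0932
```

Emit:
play_rows --commands '[{"dx": -0.03,"dy": -0.005,"dz": 0,"ax": 0,"ay": 0,"az": -7},{"dx": -0.028,"dy": -0.01,"dz": 0,"ax": 0,"ay": 0,"az": -7},{"dx": -0.026,"dy": -0.012,"dz": 0,"ax": 0,"ay": 0,"az": -7},{"dx": -0.015,"dy": -0.01,"dz": 0.003,"ax": 0,"ay": 0,"az": -7},{"dx": 0,"dy": 0,"dz": 0.006,"ax": 0,"ay": 0,"az": -7}]'

```text
time_s: 25.08
ee_pos: [0.451, 0.0086, 0.2029]
eef_rot: [3.122, -0.002, 1.37]
force: [0.5, 0.9, -0.1]
grip_width: 0.0939
```

```bash
python3 -c "
from h import *
st();goto(.4426,-.003,.14,97)"
```

```text
t 25.08 pos [0.451  0.0086 0.2029] rpy [ 1.789e+02 -1.000e-01  7.850e+01] q [-0.06  0.08  1.81 -0.    1.23  0.14] F [ 0.5  0.9 -0.1] w 0.0939
shift mm [-13.2  -7.1  62.7] turn [  1.1   0.  -18.5]
```

Emit:
play_rows --commands '[{"dx": -0.002,"dy": 0,"dz": 0.012,"ax": 1.0,"ay": 0,"az": -6},{"dx": -0.004,"dy": -0.002,"dz": 0.018,"ax": 0,"ay": 0,"az": -6},{"dx": -0.004,"dy": -0.003,"dz": 0.018,"ax": 0,"ay": 0,"az": -4},{"dx": -0.002,"dy": -0.002,"dz": 0.01,"ax": 0,"ay": 0,"az": -1},{"dx": 0,"dy": 0,"dz": 0,"ax": 0,"ay": 0,"az": 0}]'

```text
time_s: 25.5
ee_pos: [0.4434, -0.0048, 0.1477]
eef_rot: [3.131, 0.001, 1.689]
force: [0.1, -0.1, -0.3]
grip_width: 0.0938
```

Emit:
play_rows --commands '[{"dx": 0,"dy": 0,"dz": 0,"ax": 0,"ay": 0,"az": 0},{"dx": 0,"dy": 0,"dz": 0,"ax": 0,"ay": 0,"az": 0},{"dx": 0,"dy": 0,"dz": 0,"ax": 0,"ay": 0,"az": 0},{"dx": 0,"dy": 0,"dz": 0,"ax": 0,"ay": 0,"az": 0},{"dx": 0,"dy": 0,"dz": 0,"ax": 0,"ay": 0,"az": 0}]'

```text
time_s: 25.92
ee_pos: [0.4449, -0.0045, 0.1516]
eef_rot: [3.127, 0.002, 1.686]
force: [0.6, -0.1, 0.7]
grip_width: 0.0942
```

```bash
python3 -c "
from h import *
st();goto(.4426,-.003,.01,97);look('w5')"
```

```text
t 25.92 pos [ 0.4449 -0.0045  0.1516] rpy [1.791e+02 1.000e-01 9.660e+01] q [-0.09  0.12  1.89  0.    1.11 -0.21] F [ 0.6 -0.1  0.7] w 0.0942
shift mm [  1.9  -4.3 141.6] turn [ 0.9  0.1 -0.4]
```

View pics/w5.png

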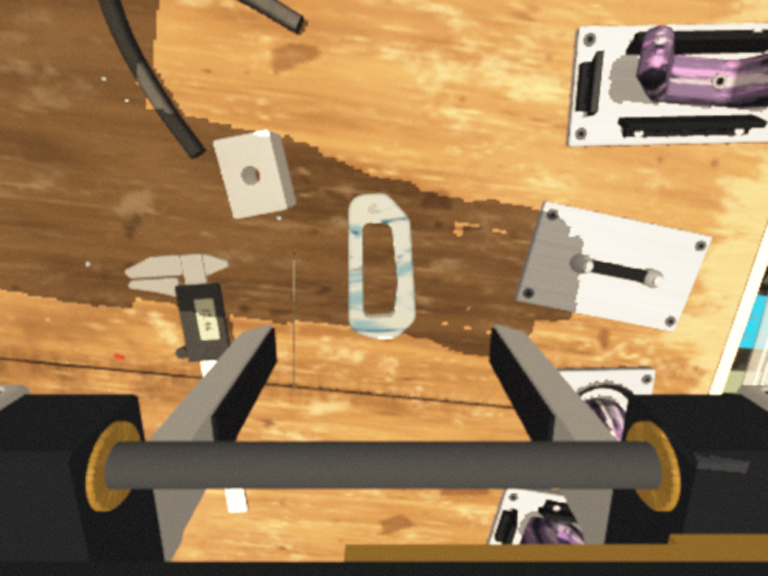

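```bash
python3 -c "
from h import *
f=lambda p,z:wpx('w5',p,z)
ang=lambda v:np.degrees(np.arctan2(v[1],v[0])).round(1)
z=.011
e1,e2=f((377,193),z),f((383,339),.008);print('ends',e1,e2,'mid',(e1+e2)/2,np.linalg.norm(e1-e2))
W=[f(p,z) for p in((364,225),(391,224),(396,314),(362,317))];print('window mid',np.mean(W,0),'dir',ang(W[0]-W[3]),ang(W[1]-W[2]),'size',np.linalg.norm(W[0]-W[1]),np.linalg.norm(W[1]-W[2]))
print('outer sides',ang(f((350,215),z)-f((349,328),z)),ang(f((410,240),z)-f((414,325),z)),'width',f((349,280),z),f((412,280),z))
p1,p2=f((583,264),.024),f((654,279),.024);print('pins',p1,p2,(p1+p2)/2,ang(p2-p1),np.linalg.norm(p1-p2))
C=[f(p,.008) for p in((545,203),(711,238),(672,331),(517,299))];print('plate',np.mean(C,0),ang(C[1]-C[0]),ang(C[2]-C[3]))
"
```

```text
ends [0.4365441  0.05158312] [ 0.45341105 -0.05705207] mid [ 0.44497757 -0.00273447] 0.1099367929324778
window mid [ 0.44370541 -0.00374435] dir 94.7 100.1 size 0.019068056189787103 0.06727547652612068
outer sides 95.0 100.2 width [ 0.42322777 -0.01263592] [ 0.46894484 -0.00749725]
pins [0.58455092 0.02057193] [0.63720877 0.01561261] [0.61087984 0.01809227] -5.4 0.052890870900955775
plate [0.61488597 0.01630203] -4.9 -5.6
```

The wrist view shows the long hook in its nest. The loop lies upright in the image from (377,193) to (383,339). The loop nest's pins are at (583,264) and (654,279).

Emit:
play_rows --commands '[{"dx": 0.001,"dy": 0,"dz": 0.02,"ax": 0.8,"ay": 0,"az": -0.7},{"dx": 0,"dy": 0,"dz": 0.035,"ax": 0,"ay": 0,"az": 0},{"dx": 0,"dy": 0,"dz": 0.035,"ax": 0,"ay": 0,"az": 0},{"dx": 0,"dy": 0,"dz": 0.018,"ax": 0,"ay": 0,"az": 0},{"dx": 0,"dy": 0,"dz": 0.005,"ax": 0,"ay": 0,"az": 0}]'

```text
time_s: 26.38
ee_pos: [0.4484, -0.0035, 0.0384]
eef_rot: [3.132, 0.004, 1.698]
force: [-1.1, 0.6, 1.4]
grip_width: 0.0935
```

```bash
python3 -c "
from h import *
st();goto(.4447,-.003,.011,97.5)"
```

```text
t 26.38 pos [ 0.4484 -0.0035  0.0384] rpy [179.4   0.2  97.3] q [-0.09  0.32  1.97 -0.    0.85 -0.21] F [-1.1  0.6  1.4] w 0.0935
shift mm [ 1.1 -3.9 27.3] turn [ 0.6  0.2 -0.2]
```

Emit:
play_rows --commands '[{"dx": 0.001,"dy": -0.003,"dz": 0.008,"ax": 0.5,"ay": 0.2,"az": 0},{"dx": 0,"dy": 0,"dz": 0.008,"ax": 0,"ay": 0,"az": 0},{"dx": 0,"dy": 0,"dz": 0.005,"ax": 0,"ay": 0,"az": 0},{"dx": 0,"dy": 0,"dz": 0.002,"ax": 0,"ay": 0,"az": 0},{"dx": 0,"dy": 0,"dz": 0,"ax": 0,"ay": 0,"az": 0}]'

```text
time_s: 26.8
ee_pos: [0.4463, -0.0028, 0.0152]
eef_rot: [3.14, 0.0, 1.698]
force: [-0.4, -0.9, -0.6]
grip_width: 0.0938
```

```bash
python3 -c "
from h import *
st();goto(.4447,-.003,.011,97.5)"
```

```text
t 26.8 pos [ 0.4463 -0.0028  0.0152] rpy [179.9   0.   97.3] q [-0.09  0.36  1.98  0.    0.8  -0.22] F [-0.4 -0.9 -0.6] w 0.0938
shift mm [ 0.1 -1.7  4.2] turn [ 0.1  0.  -0.2]
```

Emit:
play_rows --commands '[{"dx": 0,"dy": -0.001,"dz": 0.002,"ax": 0,"ay": 0,"az": 0},{"dx": 0,"dy": 0,"dz": 0.002,"ax": 0,"ay": 0,"az": 0},{"dx": 0,"dy": 0,"dz": 0,"ax": 0,"ay": 0,"az": 0},{"dx": 0,"dy": 0,"dz": 0,"ax": 0,"ay": 0,"az": 0},{"dx": 0,"dy": 0,"dz": 0,"ax": 0,"ay": 0,"az": 0}]'

```text
time_s: 27.22
ee_pos: [0.4466, -0.0031, 0.0127]
eef_rot: [3.136, 0.001, 1.698]
force: [0.1, -0.2, -1.4]
grip_width: 0.0936
```

Emit:
play_rows --commands '[{"dx": 0,"dy": 0,"dz": 0,"ax": 0,"ay": 0,"az": 0},{"dx": 0,"dy": 0,"dz": 0,"ax": 0,"ay": 0,"az": 0},{"dx": 0,"dy": 0,"dz": 0,"ax": 0,"ay": 0,"az": 0},{"dx": 0,"dy": 0,"dz": 0,"ax": 0,"ay": 0,"az": 0},{"dx": 0,"dy": 0,"dz": 0,"ax": 0,"ay": 0,"az": 0}]' --claw 0.4 --squeeze 15

```text
time_s: 27.63
ee_pos: [0.4468, -0.0031, 0.0131]
eef_rot: [3.135, 0.001, 1.698]
force: [0.5, -0.3, 0.6]
grip_width: 0.0637
```

Emit:
play_rows --commands '[{"dx": 0,"dy": 0,"dz": 0,"ax": 0,"ay": 0,"az": 0},{"dx": 0,"dy": 0,"dz": 0,"ax": 0,"ay": 0,"az": 0},{"dx": 0,"dy": 0,"dz": 0,"ax": 0,"ay": 0,"az": 0},{"dx": 0,"dy": 0,"dz": 0,"ax": 0,"ay": 0,"az": 0},{"dx": 0,"dy": 0,"dz": 0,"ax": 0,"ay": 0,"az": 0}]'

```text
time_s: 28.05
ee_pos: [0.4468, -0.0031, 0.0131]
eef_rot: [3.135, 0.001, 1.698]
force: [-0.0, -0.3, 0.8]
grip_width: 0.0485
```

```bash
python3 -c "
from h import *
st();goto(.4447,-.003,.011,97.5)"
```

```text
t 28.05 pos [ 0.4468 -0.0031  0.0131] rpy [1.796e+02 1.000e-01 9.730e+01] q [-0.09  0.37  1.98  0.    0.79 -0.22] F [-0.  -0.3  0.8] w 0.0485
shift mm [ 0.4 -2.1  2.1] turn [ 0.4  0.1 -0.2]
```

Emit:
play_rows --commands '[{"dx": 0,"dy": 0,"dz": -0.008,"ax": 0,"ay": 0,"az": 0},{"dx": 0,"dy": 0,"dz": -0.015,"ax": 0,"ay": 0,"az": 0},{"dx": 0,"dy": 0,"dz": -0.025,"ax": 0,"ay": 0,"az": 0},{"dx": 0,"dy": 0,"dz": -0.025,"ax": 0,"ay": 0,"az": 0},{"dx": 0,"dy": 0.005,"dz": -0.01,"ax": 0,"ay": 0,"az": -3}]'

```text
time_s: 28.47
ee_pos: [0.4489, -0.0023, 0.0987]
eef_rot: [-3.141, -0.0, 1.75]
force: [-0.4, 0.0, -0.8]
grip_width: 0.0483
```

Emit:
play_rows --commands '[{"dx": 0,"dy": 0.016,"dz": -0.003,"ax": 0,"ay": 0,"az": -6.5},{"dx": -0.003,"dy": 0.016,"dz": 0,"ax": 0,"ay": 0,"az": -7},{"dx": -0.005,"dy": 0.016,"dz": 0,"ax": 0,"ay": 0,"az": -7},{"dx": -0.008,"dy": 0.014,"dz": 0,"ax": 0,"ay": 0,"az": -7},{"dx": -0.009,"dy": 0.012,"dz": 0,"ax": 0,"ay": 0,"az": -7}]'

```text
time_s: 28.88
ee_pos: [0.5319, 0.0055, 0.1099]
eef_rot: [3.136, 0.006, 2.367]
force: [-1.0, 0.0, -1.1]
grip_width: 0.0482
```

```bash
python3 -c "
from h import *
st();goto(.6125,.017,.08,175)"
```

```text
t 28.88 pos [0.5319 0.0055 0.1099] rpy [179.7   0.3 135.6] q [-0.06  0.37  1.69  0.    1.08 -0.86] F [-1.   0.  -1.1] w 0.0482
shift mm [-49.4  64.4  30.5] turn [  0.2   0.4 -39.4]
```

Emit:
play_rows --commands '[{"dx": -0.01,"dy": 0.012,"dz": 0,"ax": 0.2,"ay": 0.3,"az": -7},{"dx": -0.012,"dy": 0.01,"dz": 0,"ax": 0,"ay": 0,"az": -7},{"dx": -0.013,"dy": 0.008,"dz": 0.002,"ax": 0,"ay": 0,"az": -7},{"dx": -0.013,"dy": 0.006,"dz": 0.002,"ax": 0,"ay": 0,"az": -7},{"dx": -0.01,"dy": 0.003,"dz": 0.002,"ax": 0,"ay": 0,"az": -6}]'

```text
time_s: 29.3
ee_pos: [0.6071, 0.0093, 0.1076]
eef_rot: [3.141, 0.003, 2.979]
force: [-1.3, 0.2, -0.8]
grip_width: 0.0484
```

Emit:
play_rows --commands '[{"dx": -0.004,"dy": 0.001,"dz": 0,"ax": 0,"ay": 0,"az": -2},{"dx": 0,"dy": 0,"dz": 0,"ax": 0,"ay": 0,"az": 0},{"dx": 0,"dy": 0,"dz": 0,"ax": 0,"ay": 0,"az": 0},{"dx": 0,"dy": 0,"dz": 0,"ax": 0,"ay": 0,"az": 0},{"dx": 0,"dy": 0,"dz": 0,"ax": 0,"ay": 0,"az": 0}]'

```text
time_s: 29.72
ee_pos: [0.6118, 0.0097, 0.1088]
eef_rot: [3.141, 0.003, 3.018]
force: [1.7, -0.1, 0.4]
grip_width: 0.048
```

```bash
python3 -c "
from h import *
st();goto(.6125,.017,.05,175)
look('w6')
im=viewer.camera('scene')[:,:,::-1]; b=cv2.resize(im[110:220,190:320],(520,440),interpolation=cv2.INTER_CUBIC)
cv2.imwrite('pics/s4.png',b)"
```

```text
t 29.72 pos [0.6118 0.0097 0.1088] rpy [1.800e+02 1.000e-01 1.729e+02] q [-0.04  0.53  1.45  0.    1.16 -1.49] F [ 1.7 -0.1  0.4] w 0.048
shift mm [ 0.4  7.3 58.8] turn [ 0.   0.2 -2.1]
```

View pics/s4.png

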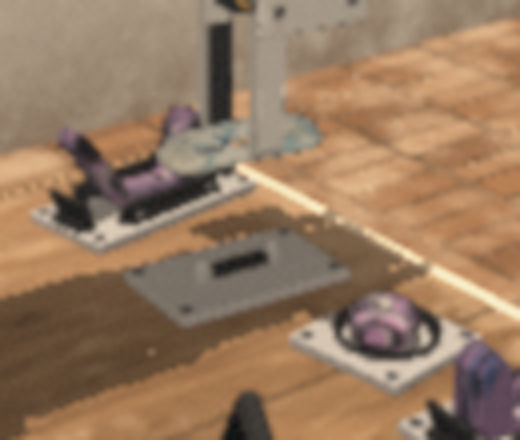

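Emit:
play_rows --commands '[{"dx": 0,"dy": 0.004,"dz": 0.01,"ax": 0,"ay": 0.1,"az": -1.5},{"dx": 0,"dy": 0.002,"dz": 0.014,"ax": 0,"ay": 0,"az": 0},{"dx": 0,"dy": 0,"dz": 0.014,"ax": 0,"ay": 0,"az": 0},{"dx": 0,"dy": 0,"dz": 0.008,"ax": 0,"ay": 0,"az": 0},{"dx": 0,"dy": 0,"dz": 0.002,"ax": 0,"ay": 0,"az": 0}]'

```text
time_s: 30.23
ee_pos: [0.6124, 0.0168, 0.0582]
eef_rot: [3.141, 0.002, 3.05]
force: [-0.5, -0.3, 0.3]
grip_width: 0.0485
```

```bash
python3 -c "
from h import *
st();goto(.6125,.017,.021,175)"
```

```text
t 30.23 pos [0.6124 0.0168 0.0582] rpy [1.799e+02 1.000e-01 1.747e+02] q [-0.03  0.6   1.48  0.    1.07 -1.51] F [-0.5 -0.3  0.3] w 0.0485
shift mm [ 0.   0.2 37.2] turn [ 0.1  0.1 -0.3]
```

```bash
python3 -c "
from h import *
look('w7')
im=cv2.imread('pics/w7.png')[190:450,250:530];cv2.imwrite('pics/w7.png',cv2.resize(im,None,fx=2.2,fy=2.2,interpolation=cv2.INTER_CUBIC))"
```

```text
(no output)
```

View pics/w7.png

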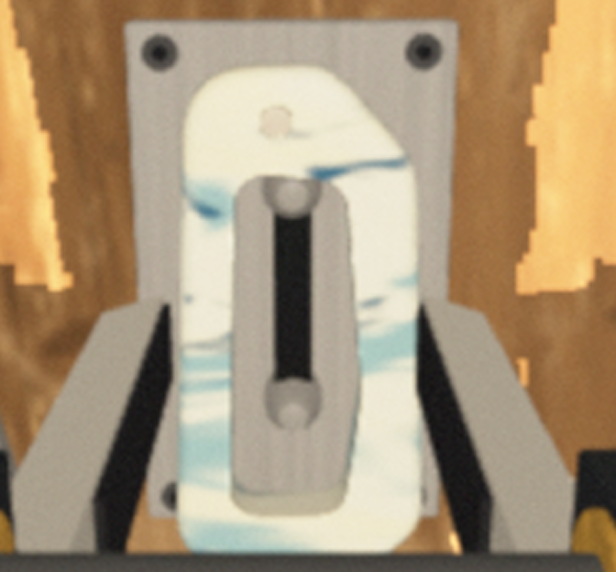

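```bash
python3 -c "
from h import *
f=lambda p,z:wpx('w7',((p[0]+.5)/2.2-.5+250,(p[1]+.5)/2.2-.5+190),z)
a,b=f((292,177),.0562),f((290,513),.0562);print('window ends',a,b,'mid',(a+b)/2,np.linalg.norm(a-b))
print('window sides',f((233,350),.0562),f((356,350),.0562))
p,q=f((291,193),.024),f((292,408),.024);print('pins',p,q,'mid',(p+q)/2,np.linalg.norm(p-q),np.degrees(np.arctan2(*(p-q)[::-1])),np.degrees(np.arctan2(*(a-b)[::-1])))
d=(p+q)/2-(a+b)/2;print('need world',d);T=tcp();print('tool',T[:3,:3].T@np.r_[d,0])
goto(*(T[:2,3]+d),.021,174.6)"
```

```text
window ends [0.57723503 0.01958028] [0.64648272 0.01280661] mid [0.61185887 0.01619344] 0.06957819200466331
window sides [0.61014504 0.00519787] [0.61231636 0.02867377]
pins [0.58851952 0.01835647] [0.63977012 0.0138611 ] mid [0.61414482 0.01610878] 0.05144737132863689 174.98721895532498 174.4132157782422
need world [ 2.28594513e-03 -8.46585451e-05]
tool [-2.28403668e-03  1.25948478e-04  5.06063931e-06]
shift mm [-2.2  0.1 37.3] turn [0.1 0.1 0.1]
```

The wrist view shows both pins, at (291,193) and (292,408), inside the loop's window. A 2 mm shift along x centres them, then down.

Emit:
play_rows --commands '[{"dx": -0.0015,"dy": 0,"dz": 0.008,"ax": 0,"ay": 0,"az": 0},{"dx": -0.0005,"dy": 0,"dz": 0.009,"ax": 0,"ay": 0,"az": 0},{"dx": 0,"dy": 0,"dz": 0.007,"ax": 0,"ay": 0,"az": 0},{"dx": 0,"dy": 0,"dz": 0.003,"ax": 0,"ay": 0,"az": 0},{"dx": 0,"dy": 0,"dz": 0,"ax": 0,"ay": 0,"az": 0}]'

```text
time_s: 30.7
ee_pos: [0.6152, 0.0166, 0.0295]
eef_rot: [3.141, 0.004, 3.05]
force: [0.1, -0.4, -0.6]
grip_width: 0.0482
```

```bash
python3 -c "
from h import *
st();goto(.6145,.0168,.0215,174.8)"
```

```text
t 30.7 pos [0.6152 0.0166 0.0295] rpy [179.9   0.2 174.8] q [-0.03  0.64  1.48  0.    1.02 -1.51] F [ 0.1 -0.4 -0.6] w 0.0482
shift mm [0.7 0.1 8. ] turn [ 0.1  0.2 -0. ]
```

Emit:
play_rows --commands '[{"dx": 0.0005,"dy": 0,"dz": 0.003,"ax": 0,"ay": 0.1,"az": 0},{"dx": 0,"dy": 0,"dz": 0.003,"ax": 0,"ay": 0,"az": 0},{"dx": 0,"dy": 0,"dz": 0.0015,"ax": 0,"ay": 0,"az": 0},{"dx": 0,"dy": 0,"dz": 0,"ax": 0,"ay": 0,"az": 0},{"dx": 0,"dy": 0,"dz": 0,"ax": 0,"ay": 0,"az": 0}]'

```text
time_s: 31.12
ee_pos: [0.615, 0.0166, 0.0218]
eef_rot: [3.141, 0.003, 3.05]
force: [-0.3, 0.4, -0.6]
grip_width: 0.0483
```

Emit:
play_rows --commands '[{"dx": 0,"dy": 0,"dz": 0,"ax": 0,"ay": 0,"az": 0},{"dx": 0,"dy": 0,"dz": 0,"ax": 0,"ay": 0,"az": 0},{"dx": 0,"dy": 0,"dz": 0,"ax": 0,"ay": 0,"az": 0},{"dx": 0,"dy": 0,"dz": 0,"ax": 0,"ay": 0,"az": 0},{"dx": 0,"dy": 0,"dz": 0,"ax": 0,"ay": 0,"az": 0}]' --claw 0.75

```text
time_s: 31.53
ee_pos: [0.6155, 0.0166, 0.0226]
eef_rot: [3.14, 0.004, 3.05]
force: [0.3, -0.2, -0.1]
grip_width: 0.0703
```

Emit:
play_rows --commands '[{"dx": 0,"dy": 0,"dz": -0.005,"ax": 0,"ay": 0,"az": 0},{"dx": 0,"dy": 0,"dz": -0.02,"ax": 0,"ay": 0,"az": 0},{"dx": 0.01,"dy": 0,"dz": -0.035,"ax": 0,"ay": 0,"az": 0},{"dx": 0.02,"dy": 0,"dz": -0.035,"ax": 0,"ay": 0,"az": 0},{"dx": 0.03,"dy": 0,"dz": -0.03,"ax": 0,"ay": 0,"az": 0}]'

```text
time_s: 31.95
ee_pos: [0.5542, 0.0215, 0.1451]
eef_rot: [3.141, -0.007, 3.049]
force: [0.2, 0.2, 0.4]
grip_width: 0.0705
```

Emit:
play_rows --commands '[{"dx": 0.04,"dy": 0,"dz": -0.01,"ax": 0,"ay": 0,"az": 0},{"dx": 0.04,"dy": 0,"dz": -0.01,"ax": 0,"ay": 0,"az": 0},{"dx": 0.04,"dy": 0,"dz": -0.01,"ax": 0,"ay": 0,"az": 0},{"dx": 0.035,"dy": 0,"dz": -0.01,"ax": 0,"ay": 0,"az": 0},{"dx": 0.02,"dy": 0,"dz": 0,"ax": 0,"ay": 0,"az": 0}]'

```text
time_s: 32.37
ee_pos: [0.3747, 0.038, 0.1936]
eef_rot: [3.14, 0.006, 3.049]
force: [-0.1, -0.2, 0.8]
grip_width: 0.0703
```

```bash
python3 -c "
from h import *
st()
a=viewer.camera('top')[:,:,::-1];cv2.imwrite('tend.png',a)
s=viewer.camera('scene')[:,:,::-1];cv2.imwrite('send.png',s)
A=cv2.resize(a[115:195,135:335],(800,320),interpolation=cv2.INTER_CUBIC)
B=cv2.resize(s[130:235,195:370],(467,280),interpolation=cv2.INTER_CUBIC)
c=np.zeros((600,800,3),np.uint8);c[:320]=A;c[320:,:467]=B;cv2.imwrite('pics/end.png',c)"
```

```text
t 32.37 pos [0.3747 0.038  0.1936] rpy [179.9   0.3 174.7] q [ 0.   -0.08  1.99  0.    1.23 -1.48] F [-0.1 -0.2  0.8] w 0.0703
```

View pics/end.png

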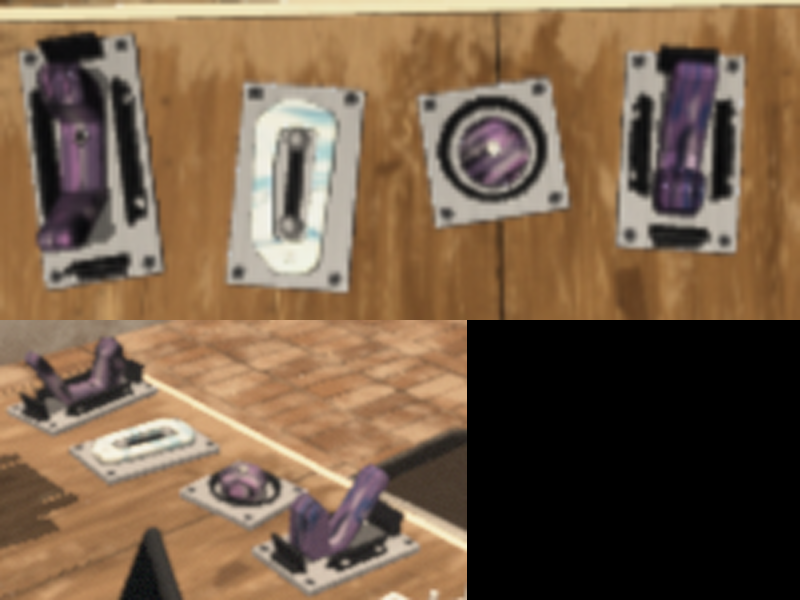

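Both top views suggest the long hook may sit slightly askew in its nest. I can't view more pictures, so I'll take a wrist picture from closer and measure it with code. First the points already read from w5 and the end picture.

```bash
python3 -c "
from h import *
f=lambda p,z:wpx('w5',p,z).round(4)
print('w5 hole',f((720,80),.017),'back tip top centre',f((655,50),.066), f((655,62),.066),'tip left edge',f((640,70),.05))
t=viewer.camera_model('top')
g=lambda p,z:ray(t['K'],t['pose'],((p[0]+.5)/4-.5+135,(p[1]+.5)/4-.5+115),z).round(4)
print('top: hole',g((82,133),.017),'arm top',g((62,82),.06),'tip',g((55,238),.064))
print('plate',[g(p,.008) for p in((20,50),(132,36),(162,268),(47,290))])
print('loop window/pins',g((296,138),.024),g((290,226),.024),'loop ends',g((300,98),.019),g((295,272),.019),'loop sides',g((254,185),.019),g((333,185),.019))
print('knob',g((493,148),.03),'short: back end top',g((695,65),.066),'arm end',g((678,205),.06))
print('short plate',np.mean([g(p,.008) for p in((629,55),(743,53),(735,250),(618,246))],0))
"
```

```text
w5 hole [0.6476 0.1484] back tip top centre [0.5738 0.1461] [0.5754 0.1404] tip left edge [0.5769 0.1397]
top: hole [0.6474 0.1476] arm top [0.668  0.1475] tip [0.5737 0.1485]
plate [array([0.7038, 0.1906]), array([0.7113, 0.1197]), array([0.5633, 0.0989]), array([0.5508, 0.1702])]
loop window/pins [0.6399 0.0136] [0.5853 0.0172] loop ends [0.6662 0.0119] [0.5578 0.0148] loop sides [0.6121 0.0401] [ 0.6112 -0.0085]
knob [ 0.6299 -0.107 ] short: back end top [ 0.6688 -0.2261] arm end [ 0.5872 -0.2144]
short plate [ 0.631175 -0.223025]
```

Emit:
play_rows --commands '[{"dx": -0.02,"dy": 0.01,"dz": -0.005,"ax": 0,"ay": 0,"az": 0},{"dx": -0.034,"dy": 0.018,"dz": -0.003,"ax": 0,"ay": 0,"az": 0},{"dx": -0.034,"dy": 0.018,"dz": 0,"ax": 0,"ay": 0,"az": 0},{"dx": -0.034,"dy": 0.018,"dz": 0,"ax": 0,"ay": 0,"az": 0},{"dx": -0.034,"dy": 0.018,"dz": 0,"ax": 0,"ay": 0,"az": 0}]'

```text
time_s: 32.88
ee_pos: [0.543, 0.1063, 0.2058]
eef_rot: [3.139, 0.013, 3.046]
force: [-0.2, -0.9, 1.1]
grip_width: 0.0702
```

Emit:
play_rows --commands '[{"dx": -0.034,"dy": 0.018,"dz": 0,"ax": 0,"ay": 0,"az": -2},{"dx": -0.03,"dy": 0.016,"dz": 0,"ax": 0,"ay": 0,"az": -2},{"dx": -0.018,"dy": 0.008,"dz": 0,"ax": 0,"ay": 0,"az": -1},{"dx": -0.005,"dy": 0.002,"dz": 0,"ax": 0,"ay": 0,"az": 0},{"dx": 0,"dy": 0,"dz": 0,"ax": 0,"ay": 0,"az": 0}]'

```text
time_s: 33.3
ee_pos: [0.6441, 0.1494, 0.2019]
eef_rot: [3.141, 0.011, 3.139]
force: [0.1, -0.2, 0.4]
grip_width: 0.0706
```

```bash
cat > fit.py <<'E'
from h import *
from scipy.optimize import differential_evolution
st(); look('w8')
im=viewer.camera('wrist'); m=viewer.camera_model('wrist'); C=np.load('w8.npz')['T']@m['T_tool_cam']; Ci=np.linalg.inv(C)
cv2.imwrite('w8raw.png',im[:,:,::-1]); print('cam',C[:3,3].round(3))
def pr(X): c=(Ci[:3,:3]@np.asarray(X).T+Ci[:3,3:]); u=m['K']@c; return (u[:2]/u[2]).T
c=np.array([.632,.1447])
roi=np.zeros(im.shape[:2],np.uint8); q=np.array([[x,y,.03] for x,y in((-.1,-.06),(.1,-.06),(.1,.06),(-.1,.06))])+[*c,0]
cv2.fillConvexPoly(roi,pr(q).astype(np.int32),255)
hsv=cv2.cvtColor(im,cv2.COLOR_RGB2HSV); mask=((hsv[...,0]>118)&(hsv[...,0]<172)&(hsv[...,1]>45)&(hsv[...,2]>35)&(roi>0)).astype(np.uint8)*255
mask=cv2.morphologyEx(mask,cv2.MORPH_CLOSE,np.ones((7,7),np.uint8)); n,l,s,_=cv2.connectedComponentsWithStats(mask); mask=(l==1+np.argmax(s[1:,4]))
print('area',mask.sum(),'bbox',s[1+np.argmax(s[1:,4])])
# model: convex pieces (leaning back, web, arm) in hook frame, y along length, underside z=0
def piece(yz): return np.array([[x,y,z] for x in(-.014,.014) for y,z in yz])
P=[piece([(-.03,0),(-.012,.009),(-.056,.05),(-.045,.06)]),piece([(-.025,0),(.05,0),(-.025,.009),(.05,.009)]),piece([(.034,0),(.055,0),(.036,.054),(.058,.054)])]
def sil(p):
    x,y,a,roll=p; R_=(R.from_euler('z',a-np.pi/2)*R.from_euler('y',roll)).as_matrix(); s_=np.zeros(mask.shape,np.uint8)
    for k in P: cv2.fillConvexPoly(s_,cv2.convexHull(pr(k@R_.T+[x,y,.008]).astype(np.float32)).astype(np.int32),1)
    return s_>0
def cost(p): s_=sil(p); return 1-(s_&mask).sum()/(s_|mask).sum()
r=differential_evolution(cost,[(.61,.655),(.125,.165),(-.3,.4),(-.001,.001)],seed=1,maxiter=60); print('flat fit',r.x.round(4),'yaw deg',np.degrees(r.x[2]).round(1),'IoU',1-r.fun)
r=differential_evolution(cost,[(.61,.655),(.125,.165),(-.3,.4),(-.3,.3)],seed=1,maxiter=80); print('free roll fit',r.x.round(4),'IoU',1-r.fun)
E
python3 fit.py
```

```text
t 33.3 pos [0.6441 0.1494 0.2019] rpy [180.    0.6 179.9] q [ 0.17  0.55  1.19 -0.    1.39 -1.4 ] F [ 0.1 -0.2  0.4] w 0.0706
cam [0.566 0.149 0.371]
area 2143 bbox [ 240  109   27  105 2143]
flat fit [6.257e-01 1.477e-01 7.580e-02 1.000e-04] yaw deg 4.3 IoU 0.8029224428624954
free roll fit [0.6261 0.1476 0.0304 0.0135] IoU 0.8038259564891223
```

```bash
python3 -c "
from h import *
o=st();print(workorder.hand_in())"
```

```text
t 33.4 pos [0.6428 0.1488 0.2022] rpy [180.    0.6 179.8] q [ 0.17  0.55  1.19 -0.    1.39 -1.4 ] F [-0.3 -0.5 -0.3] w 0.0705
the job is handed in; nothing more can be done
None
```

All four mouldings are in their own fixtures and released. I handed the job in at 33 s of the 106 s allowed, with the gripper about 0.2 m up and touching nothing. The hand-in reports no verdict.

I gripped the long hook by its narrower arm instead of its back, because at the back the gripper's body would have hit the phone stand. I never went near the mould block or the mould plate, but I did not measure them again at the end.

Last checks, from pictures and so good to a few millimetres:

| Moulding | Distance from fixture middle | Notes |
|---|---|---|
| Knob | about 3 mm | nut on top, in the cup |
| Loop | about 2–3 mm | both pins in the window; let go within about 1 mm of the plate |
| Short hook | about 4 mm | upright between the guides |
| Long hook | about 7 mm (limit 13 mm) | about 3° off lengthwise, no sideways lean |

- **Disagreement on the long hook:** points I read by eye from the last overhead picture suggested it was about 7° off lengthwise. I took a closer wrist picture and fitted the hook's outline by code, which gave about 3°. Letting the fit include a sideways lean gave about 5° off and less than 1° of lean. All are inside the 15° limit.
- **Not measured:** I did not measure the long hook's tilt along its length after releasing it. The last scene picture showed it level, and it was let go less than 2 mm above the plate.

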